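# Dip the gear case and show the gauge rod level

## Robot

A 7-joint arm with a two-finger parallel gripper is mounted at the origin on the work surface. World frame = base frame: x ahead of the robot, y to its left, z up, the work surface at z = 0. Lengths are in m, angles in rad, forces in N, time in s.
With the tool pointing down it reaches from about 0.4 to 0.85 m from the base axis. Payload 10.4 kg.
Tool frame: the origin (TCP) lies between the finger pads; the fingertips stand 8 mm ahead of it and the grasp point (between the pads) lies 11 mm behind it; z points along the fingers, x is the direction in which the jaws open and shut, and the axes are right-handed (so a half turn about z gives the same grasp; the last joint's range is limited). The gripper opens to 87 mm and grips with 3 to 60 N. Pads are 19 mm wide; open, the fingers measure 117 mm over their backs; the gripper's body (75 mm by 190 mm) begins 51 mm behind the grasp point.
Start: joints at [-0.023, 0.332, -0.065, 1.46, 0.022, 1.35, -0.088], TCP at [0.625, 0, 0.231] pointing down, gripper open.
Joint ranges: [-2.6, 2.6], [-0.5, 2.12], [-1.47, 1.34], [0.16, 2.42], [-1.27, 4.41], [0.06, 2.06], [-2.6, 2.6]. Speed limits (rad/s): [2.22, 2.22, 2.79, 2.79, 3.14, 3.14, 3.14].

## Interface

Orientations are given as a unit quaternion [x, y, z, w].
In Python, from bench import r, viewer gives the robot as it stands.
- The arm moves only by the tool apply_moves, never from a script. Its argument "increments" is a list of rows, each an object with "grip": the closure in counts, from 0 (fully open) to 255 (shut); "xyz": the shift along the tool's x, y, z in mm, a list of three; "rotation": the turn, a rotation vector about the tool's x, y, z in degrees, a list of three. A call has 1 to 5 rows; each row is the pose to reach, as a shift and turn from the pose measured when the call began, along the tool's axes at that moment; what a row does not reach only later rows make up. A row lasts 1/8 s, in which the tool goes at most 62.5 mm and 10.7 degrees, less where a joint would pass 70% of its speed; a pose out of reach is approached as far as the arm can. A call with a gripper value outside its range is refused whole. The fingers move at their own pace and stop on an object; "squeeze" is the grip in N (left out, the last holds). Time passes only in rows, so rows that repeat a pose let the fingers close. It gives the time, the measured TCP pose, the force and the opening at its end, in the units of the state.
- r.read_state(): the state, without advancing time (a new reading comes with each control period).
- viewer.camera(name): name is "scene" or "side" or "wrist"; returns a dict with "img" (384x512x3 uint8, blue, green, red), "range_z" (384x512 float32, m along the optical axis (not along the pixel's ray), 0 where there is no reading), "vertical_fov" (degrees; the focal length in pixels is half the picture's height over the tangent of half this angle, whatever the lens; pixels are square), "cx", "cy" (the principal point, pixels), "rvec" (rotation vector, rad) and "tvec" (3), from world to camera coordinates, as OpenCV has them. Camera axes: x right, y down, z forward; pixel columns grow to the right and rows downward; lengths in m; the calibration is good to about 2 mm. A picture is of the moment at which its call begins.
- r.close_job(): hands the job in, once; it reports no verdict.
The state is a dict: "time": time; "joint_positions": joint angles; "joint_vel": joint speeds; "joint_torque": joint torques, N m; "ee_pos": TCP position; "eef_rot": TCP orientation; "ft_force": force on the tool from outside, world axes, zero at the start; "torque": the same for the moment, N m; "width": finger opening in m.
Only numpy, scipy, OpenCV 4.12 (cv2) and the standard library are available. Lean on these libraries where they do the work, as an engineer would, in place of code of your own. Each camera call takes 0.05 s, during which the arm holds its last target.

## Task

Pull the cap off the gear case's slanted dip tube and set it rim down in the large round pocket of the parts block. Then take the gauge rod from its rack, push it into the tube until its collar stops on the mouth, draw it right out again and hold it level, at least 15 cm above the bench and clear of everything, as if to read its tip. Finish while still holding it level and still; do not put it down, and leave the other things on the bench where they are.

Things in the scene. Friction and masses are not known exactly. Their poses are not given: they have to be found in the camera images.
- gearcase: Green cast gear case fixed to the bench: foot 190 x 150 mm, case 150 x 120 mm, 98 mm high. Origin on the bench; the case spans x -130 to +20 mm, y -60 to +60 mm in its own frame; its x axis points the way the dip tube leans.
- tube: Fixed round steel dip tube out of the top of the gear case, slanting up at 45 degrees, away from the robot (heading: the gear case's x axis). Outside diameter 25 mm, bore 18 mm; about 60 mm sticks out. Origin: centre of the mouth, 140 mm above the bench; z axis: along the tube, out of the mouth. 120 mm of depth is free for the rod.
- cap: Dark steel cap, a cylinder 32 mm in diameter, 50 mm tall, 80 g: the lower 26 mm is a hollow skirt (bore 26.6 mm), the rest solid. Origin: centre of the open rim; z axis: rim to closed top. At the start it sits loosely over the tube mouth (26 mm of it over the tube, hanging up to a few degrees off its axis) and pulls off along the tube.
- block: Light wooden parts block fixed to the bench, 110 x 130 mm (x, y), 28 mm high, with one large round pocket and two small 16 mm holes. Origin: centre of the underside.
- pocket (a point): Centre of the floor of the block's large pocket: 41 mm in diameter, 10 mm deep, floor 18 mm above the bench.
- rack: Dark wooden rack fixed to the bench, base 240 x 70 x 12 mm, two open-topped forks (12 mm long) that carry the rod level, its axis 65 mm above the bench. Origin on the bench under the rod's origin; x axis as the rod's. Forks at x = +80 mm (under the shaft, 73 mm high) and -90 mm (under the handle's end, 68 mm high).
- rod: Gauge rod, 210 mm, 120 g, balancing near the collar: steel shaft 8 mm thick, 112 mm long, two dark rings near its tip; round collar 26 mm wide, 8 mm thick; square wooden handle 18 x 18 x 90 mm. Origin: on the axis in the collar face that looks to the tip (it stops on the tube mouth); x axis to the tip, z up in the rack; handle x = -8 to -98 mm. It starts in the rack, tip towards the robot.
- rod_tip (a point): Tip of the gauge rod, on its axis, 112 mm from the collar face.
- hammer: Hammer lying on the bench, bystander; leave it alone.
- brush: Brush lying on the bench, bystander; leave it alone.
- tin: Round tin 66 mm in diameter, 100 mm high, bystander; leave it alone.
- spool: Thread spool 44 mm in diameter, 50 mm high, bystander; leave it alone.
- teaglass: Tea glass 60 mm in diameter, 80 mm high, bystander; leave it alone.
- heel: Black rubber heel piece 80 x 60 mm, 22 mm high, bystander; leave it alone.
Mind the look-alikes: they are no part of the job. There is more than one size of the rack; the one meant has the size given above.

How it is judged:
On the way, in this order (a step that is already met when the one before it is completed fails the run):
1. the cap sits rim down on the floor of the large pocket, let go (horizontal distance between cap and pocket below 0.007 m and z of cap in the frame of block between 0.013 and 0.022 m and angle between cap's own z axis and vertical below 0.1 rad and contact force between cap and the fingers below 0.05 N and linear speed of cap below 0.02 m/s), for 0.2 s.
2. the gauge rod is in the tube with its collar on the mouth (z of rod in the frame of tube between -0.004 and 0.003 m and x of rod in the frame of tube between -0.0075 and 0.0075 m and y of rod in the frame of tube between -0.0075 and 0.0075 m and angle between the x axis of rod and the z axis of tube, either way round below 0.13 rad), for 0.2 s.
3. the rod is drawn right out of the tube (z of rod_tip in the frame of tube above 0.005 m), for 0.1 s.
At the end, for the whole second after the job is handed in: Cap let go, rim down on the large pocket's floor (within 7 mm, 0.1 rad); rod held by the gripper alone, level within 0.14 rad, collar and tip 145 and 140 mm up or more, tip over 40 mm from the tube mouth, touching nothing else, still (under 0.03 m/s, 0.2 rad/s) (horizontal distance between cap and pocket below 0.007 m and z of cap in the frame of block between 0.013 and 0.022 m and angle between cap's own z axis and vertical below 0.1 rad and contact force between cap and the fingers below 0.05 N and angle between rod's own x axis and vertical between 1.4308 and 1.7108 rad and height (world z) of rod above 0.145 m and height (world z) of rod_tip above 0.14 m and contact force between rod and the fingers above 1 N and contact force between rod and gearcase below 0.05 N and contact force between rod and block below 0.05 N and contact force between rod and rack below 0.05 N and contact force between rod and hammer below 0.05 N and contact force between rod and brush below 0.05 N and contact force between rod and tin below 0.05 N and contact force between rod and spool below 0.05 N and contact force between rod and teaglass below 0.05 N and contact force between rod and heel below 0.05 N and distance between rod_tip and tube above 0.04 m and linear speed of rod below 0.03 m/s and angular speed of rod below 0.2 rad/s); the arm keeps its last pose, push and grip.
It fails at once if one of the other things on the bench is pushed more than 25 mm from its place (distance of any of hammer, brush, tin, spool, teaglass, heel from where it was at the start of the episode above 0.025 m).
It also fails if it takes over 61 s, if anything falls off the work surface, if the arm or the gripper's body presses on something with over 40 N, if the wrist force passes 120 N, or if a joint passes its speed limit or range.

## Working session

There is one attempt and no reset: what is moved stays moved. The work goes in short steps, Python scripts to look and compute and a tool call to move; the robot and the scene stay as the last step left them, time stands still between calls to the robot, and variables do not carry over. Pictures are saved under pics/ and viewed, and the job is handed in when it is done.

Besides the shell and the picture viewer there is one more tool, called after "Request:" as name(argument=value, ...), one argument or row to a line, values as JSON. apply_moves: Moves the arm, as the interface text tells. Its arguments: {"type":"object","properties":{"increments":{"type":"array","items":{"type":"object","properties":{"grip":{"type":"number"},"xyz":{"type":"array","items":{"type":"number"}},"rotation":{"type":"array","items":{"type":"number"}}}}},"squeeze":{"type":"number"}},"required":["increments"]}

```bash
ls; mkdir -p pics
python3 - <<'E'
from bench import r, viewer
import cv2
print(r.read_state())
for n in ["scene","side","wrist"]:
    c=viewer.camera(n); cv2.imwrite(f"pics/{n}0.png",c["img"]); print(n,c["vertical_fov"],c["cx"],c["cy"],c["rvec"],c["tvec"])
    import numpy as np; np.savez(f"{n}0.npz",**{k:np.array(v) for k,v in c.items()})
E
```

```text
pics
{'time': 0.0, 'joint_positions': array([-0.02258472,  0.33285933, -0.06468207,  1.46094089,  0.0216031 ,
        1.34991954, -0.08850755]), 'joint_vel': array([ 0.00184452, -0.00215019,  0.00021433,  0.0016238 , -0.00076764,
        0.00115043,  0.00073263]), 'joint_torque': array([-1.20520472e-04, -6.23245955e+01,  2.44190963e-02, -3.89891267e+01,
       -6.13984605e-02,  3.97891912e-02,  1.87085252e-04]), 'ee_pos': array([ 6.24617252e-01, -2.74408352e-05,  2.29761937e-01]), 'eef_rot': array([ 9.99999744e-01, -9.06137420e-06, -7.14790011e-04,  3.82749021e-05]), 'ft_force': array([-0.07085217, -0.56058442,  0.8740299 ]), 'torque': array([ 0.03754388, -0.00855085,  0.0037117 ]), 'width': 0.0869100276761495}
scene 54.299147169662724 252.93488080092658 185.85453389598277 [ 2.09065668  1.24770665 -0.49060248] [-0.38390304 -0.20649369  1.43203127]
side 42.10509156008376 257.6657622830936 195.60193633940784 [ 2.23456826 -0.84854185  0.35604775] [-0.31326265  0.4088206   1.16055402]
wrist 59.314255324410134 255.24366186941518 188.318310136136 [-2.83000866e+00 -4.99935919e-04  1.46268875e-03] [-0.62423181 -0.03697509  0.3920232 ]
```

View pics/scene0.png

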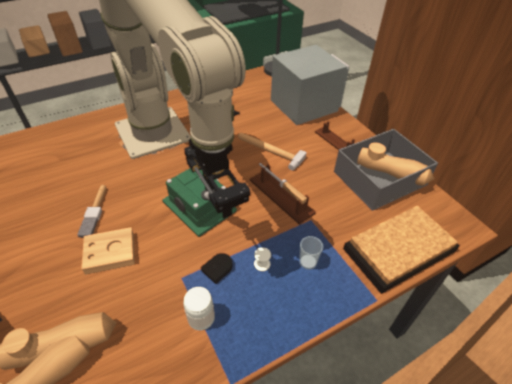

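View pics/side0.png

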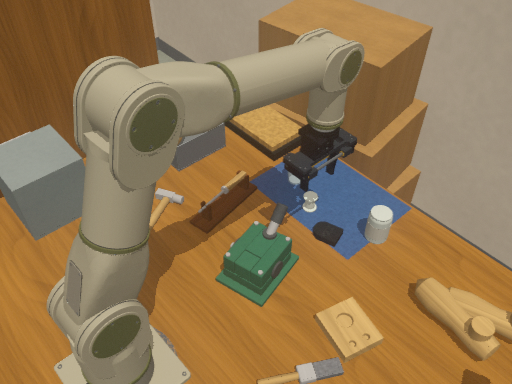

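View pics/wrist0.png

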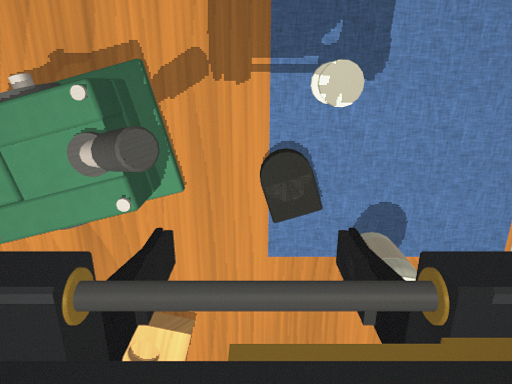

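The scene view shows the gear case at (200,200) with the cap partly hidden by the gripper. The rack with the rod is at (283,193), a small look-alike rack at (337,135), the block at (108,250) and the brush at (93,210). The hammer is at (275,150), the heel at (217,267), the spool at (262,260), the glass at (311,252) and the tin at (199,307).

```bash
cat > h.py <<'E'
import numpy as np, cv2
from scipy.spatial.transform import Rotation as R
def cam(c):
    f=float(c["img"].shape[0]/2/np.tan(np.radians(float(c["vertical_fov"]))/2))
    return f,float(c["cx"]),float(c["cy"]),R.from_rotvec(c["rvec"]).as_matrix(),np.array(c["tvec"])
def cloud(c):
    f,cx,cy,M,t=cam(c); z=np.array(c["range_z"]); v,u=np.mgrid[:z.shape[0],:z.shape[1]]
    P=np.stack([(u-cx)/f*z,(v-cy)/f*z,z],-1)
    W=(P-t)@M; W[z<=0]=np.nan; return W
def ray(c,u,v):
    f,cx,cy,M,t=cam(c); d=M.T@np.array([(u-cx)/f,(v-cy)/f,1]); return -M.T@t,d
def plane(c,u,v,h):
    o,d=ray(c,u,v); return o+d*(h-o[2])/d[2]
def proj(c,p):
    f,cx,cy,M,t=cam(c); q=M@np.array(p)+t; return q[0]/q[2]*f+cx,q[1]/q[2]*f+cy
def load(n):
    return dict(np.load(n+".npz"))
def snap(n,tag):
    from bench import viewer
    c=viewer.camera(n); np.savez(f"{n}{tag}.npz",**{k:np.array(v) for k,v in c.items()}); cv2.imwrite(f"pics/{n}{tag}.png",c["img"]); return c
E
python3 - <<'E'
from h import *
s=load("scene0");a=load("side0");w=load("wrist0")
for n,c,pts in [("scene",s,[(200,190),(285,195),(337,135),(108,250),(90,252),(112,243)]),("side",a,[(280,212),(272,230),(258,255),(235,180),(343,312),(350,325),(210,205)]),("wrist",w,[(128,150),(150,150),(95,152),(78,92),(123,205)])]:
    W=cloud(c)
    for u,v in pts: print(n,u,v,W[v,u].round(3))
def crop(c,x0,y0,x1,y1,k,fn): cv2.imwrite(fn,cv2.resize(c["img"][y0:y1,x0:x1],None,fx=k,fy=k,interpolation=cv2.INTER_CUBIC))
crop(s,150,120,330,240,4,"pics/c1.png")
crop(a,180,160,400,360,3,"pics/c2.png")
crop(s,70,220,150,280,8,"pics/c3.png")
E
```

```text
scene 200 190 [0.456 0.012 0.097]
scene 285 195 [0.526 0.267 0.012]
scene 337 135 [0.356 0.604 0.011]
scene 108 250 [ 0.476 -0.279  0.02 ]
scene 90 252 [ 0.468 -0.323  0.03 ]
scene 112 243 [ 0.457 -0.263  0.018]
side 280 212 [0.52  0.026 0.152]
side 272 230 [0.486 0.018 0.113]
side 258 255 [ 0.414 -0.007  0.091]
side 235 180 [0.562 0.263 0.073]
side 343 312 [ 0.484 -0.245  0.033]
side 350 325 [ 0.479 -0.275  0.016]
side 210 205 [0.441 0.231 0.073]
wrist 128 150 [0.539 0.04  0.162]
wrist 150 150 [0.55  0.038 0.15 ]
wrist 95 152 [0.506 0.034 0.138]
wrist 78 92 [0.481 0.076 0.101]
wrist 123 205 [ 0.506 -0.022  0.101]
```

View pics/c1.png

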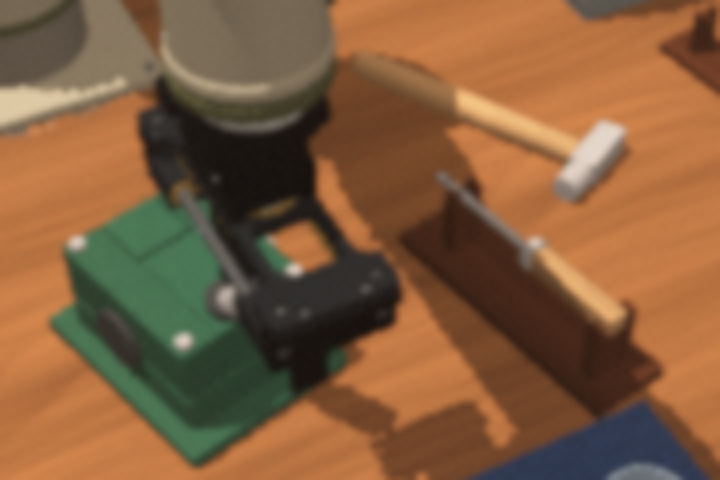

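View pics/c2.png

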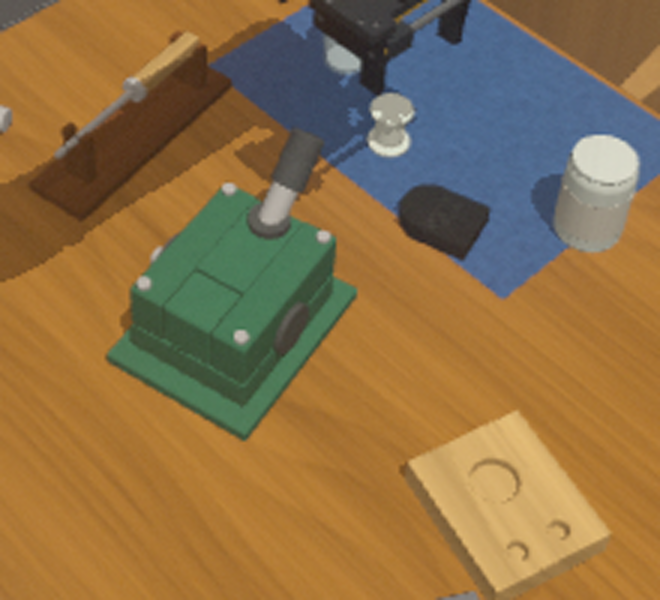

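View pics/c3.png

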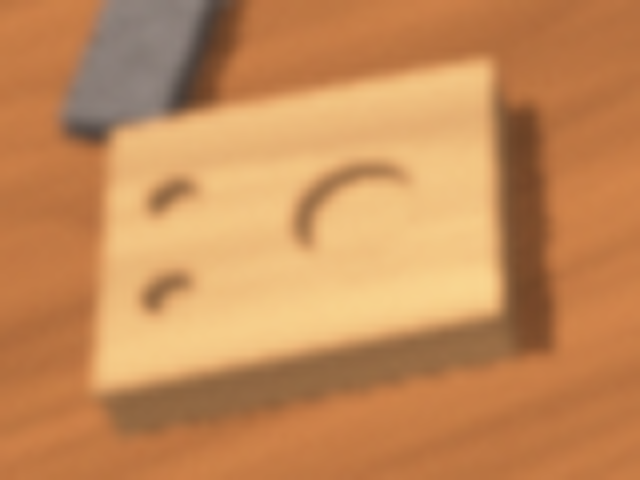

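Run:
```python
from h import *
from scipy.optimize import least_squares
for n in ["side0","wrist0"]:
    c=load(n); W=cloud(c); I=c["img"].astype(int); hsv=cv2.cvtColor(c["img"],cv2.COLOR_BGR2HSV)
    box=(abs(W[...,0]-.52)<.09)&(abs(W[...,1]-.03)<.06)&(W[...,2]>.103)&(W[...,2]<.2)
    lowS=(hsv[...,1]<70)
    print(n,box.sum(),(box&lowS).sum())
    cap=box&lowS&(hsv[...,2]<110)&(W[...,2]>.118); tub=box&lowS&(hsv[...,2]>=120)
    for nm,m in [("cap",cap),("tube",tub)]:
        P=W[m]; v,u=np.nonzero(m); print(nm,len(P),P.mean(0).round(4),P.min(0).round(3),P.max(0).round(3),u.min(),u.max(),v.min(),v.max())
    P=W[cap]
    def res(q,rad):
        p=np.array([q[0],q[1],.15]); d=np.array([q[2],q[3],1]); d/=np.linalg.norm(d)
        e=P-p; return np.linalg.norm(e-np.outer(e@d,d),axis=1)-rad
    for nm,Q,rad in [("cap",W[cap],.016),("tube",W[tub],.0125)]:
        P=Q
        # drop end face
        o=least_squares(lambda q:np.minimum(res(q,rad),.01),[.53,.035,1,.25],loss="soft_l1",f_scale=.002)
        d=np.array([*o.x[2:],1]);
        print(nm,"fit",o.x.round(4),"tilt",np.degrees(np.arctan(np.hypot(*o.x[2:]))).round(1),"yaw",np.degrees(np.arctan2(o.x[3],o.x[2])).round(1),np.abs(o.fun).mean())
        d/=np.linalg.norm(d); e=(P-[*o.x[:2],.15])@d; print(np.percentile(e,[1,50,99]))
```

```text
side0 407 384
cap 218 [0.5198 0.0289 0.1476] [0.497 0.015 0.122] [0.549 0.048 0.171] 271 287 203 223
tube 117 [0.4899 0.021  0.116 ] [ 0.472 -0.029  0.103] [0.507 0.076 0.132] 256 289 221 239
cap fit [0.5359 0.0386 0.9352 0.2599] tilt 44.1 yaw 15.5 0.002056698636798748
[-0.03997453 -0.01373462  0.00962935]
tube fit [0.5336 0.0393 0.9588 0.3008] tilt 45.1 yaw 17.4 0.002109096107113509
[-0.07530295 -0.05798537 -0.04035785]
wrist0 3524 3510
cap 2532 [0.5344 0.039  0.1533] [0.5   0.017 0.123] [0.555 0.055 0.167] 91 159 126 171
tube 303 [0.4875 0.0273 0.113 ] [ 0.475 -0.024  0.103] [0.511 0.078 0.134] 70 128 89 208
cap fit [0.541  0.0385 1.0531 0.239 ] tilt 47.2 yaw 12.8 0.003556000689320323
[-0.04090024  0.00602439  0.00843895]
tube fit [0.5371 0.0374 0.9546 0.229 ] tilt 44.5 yaw 13.5 0.0007355904020008521
[-0.07695085 -0.06199178 -0.03861685]
```

Run:
```python
from h import *
ca=[]
for n in ["side0","scene0"]:
    c=load(n); W=cloud(c); hsv=cv2.cvtColor(c["img"],cv2.COLOR_BGR2HSV)
    top=(abs(W[...,0]-.48)<.11)&(abs(W[...,1]+.275)<.11)&(W[...,2]>.022)&(W[...,2]<.036)&(hsv[...,1]<150)
    top=cv2.morphologyEx(top.astype(np.uint8),cv2.MORPH_CLOSE,np.ones((9,9)))
    cs,_=cv2.findContours(top,0,2); k=max(cs,key=cv2.contourArea)
    q=np.array([plane(c,u,v,.028)[:2] for u,v in k[:,0]],np.float32)
    r=cv2.minAreaRect(q*1000); print(n,len(k),r, "zmed",np.nanmedian(W[...,2][top>0]))
    fl=(abs(W[...,0]-.48)<.08)&(abs(W[...,1]+.275)<.09)&(W[...,2]>.014)&(W[...,2]<.0225)&(top>0)
    m=W[fl]; print("floor",len(m),m.mean(0) if len(m) else 0)
    # pocket edge: dark pixels within top
    M=(top>0)
    g=cv2.cvtColor(c["img"],cv2.COLOR_BGR2GRAY)
    print(hsv[M].mean(0))
    cv2.imwrite(f"pics/b{n}.png",cv2.resize(c["img"][k[:,0,1].min()-3:k[:,0,1].max()+4,k[:,0,0].min()-3:k[:,0,0].max()+4],None,fx=8,fy=8,interpolation=0)); print(k[:,0].min(0)-3)
# rod
for n in ["side0","scene0"]:
    c=load(n); W=cloud(c)
    m=(abs(W[...,0]-.52)<.2)&(abs(W[...,1]-.25)<.08)&(W[...,2]>.050)&(W[...,2]<.1)
    P=W[m]; print(n,len(P),P.min(0),P.max(0))
    l=cv2.fitLine(P[:,:2].astype(np.float32),cv2.DIST_L2,0,.01,.01).ravel(); print(l,np.degrees(np.arctan2(l[1],l[0])))
    b=(abs(W[...,0]-.52)<.2)&(abs(W[...,1]-.25)<.1)&(W[...,2]>.008)&(W[...,2]<.016); 
    print(cv2.minAreaRect((W[b][:,:2]*1000).astype(np.float32)))
```

```text
side0 124 ((453.99517822265625, -274.6742248535156), (133.04574584960938, 141.630615234375), 75.59201049804688) zmed 0.02794801050271023
floor 234 [ 0.469135   -0.27498492  0.01864949]
[ 18.65703022 125.96583443 205.80070083]
[313 294]
scene0 49 ((471.016845703125, -278.0703125), (131.55282592773438, 120.44928741455078), 75.79788208007812) zmed 0.02845697332648082
floor 164 [ 0.46967453 -0.27421604  0.01918467]
[ 16.79359431 121.2455516  231.38967972]
[ 78 224]
side0 399 [0.40282465 0.22543676 0.05008651] [0.61028252 0.29461416 0.08191258]
[0.9857507  0.16821304 0.5197123  0.25682175] 9.683937
((511.9400939941406, 267.1050109863281), (171.44654846191406, 392.0855407714844), 86.01235961914062)
scene0 404 [0.40723508 0.22714985 0.050038  ] [0.61368547 0.29591087 0.08138936]
[0.9847165  0.17416517 0.5362421  0.25869343] 10.03008
((481.64923095703125, 290.22705078125), (300.4071044921875, 155.28408813476562), 7.750948905944824)
```

Choice: the cap is the dark cylinder on the tube at wrist (128,150) and side (283,210). The only other dark thing is the heel at wrist (290,185). The pocket is the large round one at side (345,318), and the rod is on the larger rack. Next I'll swing over for a close view of the block.

Request:
apply_moves(
  increments=[
    {"xyz":[-225,270,0],"rotation":[0,0,76]},
    {"xyz":[-225,270,0],"rotation":[0,0,76]},
    {"xyz":[-225,270,0],"rotation":[0,0,76]},
    {"xyz":[-225,270,0],"rotation":[0,0,76]},
    {"xyz":[-225,270,0],"rotation":[0,0,76]},
  ],
)

```text
$.increments[0]: bad value
```

Request:
apply_moves(
  increments=[
    {"grip":0,"xyz":[-225,270,0],"rotation":[0,0,76]},
    {"grip":0,"xyz":[-225,270,0],"rotation":[0,0,76]},
    {"grip":0,"xyz":[-225,270,0],"rotation":[0,0,76]},
    {"grip":0,"xyz":[-225,270,0],"rotation":[0,0,76]},
    {"grip":0,"xyz":[-225,270,0],"rotation":[0,0,76]},
  ],
)

```text
time: 0.78
ee_pos: [0.4232, -0.2412, 0.2302]
eef_rot: [0.891, -0.455, -0.0, 0.0]
ft_force: [-0.3, -1.8, -0.1]
width: 0.0869
```

```bash
cat >> h.py <<'E'
B0=R.from_matrix(np.array([[0,-1,0],[-1,0,0],[0,0,-1]]).T)
def tgt(psi,th): return R.from_euler('z',psi,degrees=True)*B0*R.from_euler('x',th,degrees=True)
def go(pos,psi,th,grasp=False):
    """shift/turn in tool axes; grasp=True: pos is grasp point (11mm behind TCP)"""
    from bench import r
    s=r.read_state(); Q=R.from_quat(s["eef_rot"]); T=tgt(psi,th); pos=np.array(pos,float)
    if grasp: pos=pos+T.apply([0,0,.011])
    d=Q.inv().apply(pos-s["ee_pos"])*1000; w=np.degrees((Q.inv()*T).as_rotvec())
    print("t",round(float(s["time"]),2),"xyz",d.round(1),"rot",w.round(1),"n rows",np.ceil(max(np.linalg.norm(d)/62.5,np.linalg.norm(w)/10.7)),"width",round(float(s["width"]),4),"F",s["ft_force"].round(1)); return pos
E
python3 - <<'E'
from h import *
go([.40,-.27,.23],14,0)
c=snap("wrist","1")
E
```

```text
t 0.78 xyz [ 9.7 35.6  0.2] rot [ 0.   0.  21.9] n rows 3.0 width 0.0869 F [-0.3 -1.8 -0.1]
```

View pics/wrist1.png

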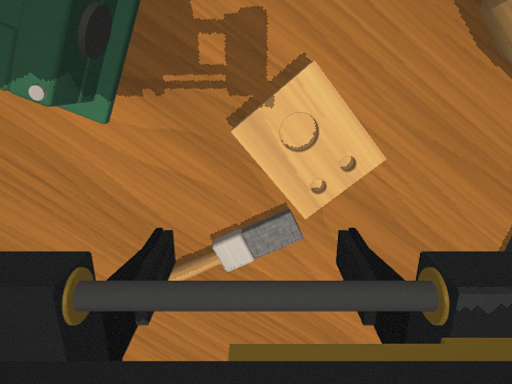

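The block fills (232..385, 60..218) with the large pocket at (299,132). The brush lies at (250,240), just off the block's near corner.

Run:
```python
from h import *
c=load("wrist1"); W=cloud(c); hsv=cv2.cvtColor(c["img"],cv2.COLOR_BGR2HSV)
m=((W[...,2]>.022)&(W[...,2]<.034)&(abs(W[...,0]-.48)<.1)&(abs(W[...,1]+.275)<.1)).astype(np.uint8); 
v,u=np.mgrid[:384,:512]; m[v>222]=0
mc=cv2.morphologyEx(m,cv2.MORPH_CLOSE,np.ones((25,25)))
k=max(cv2.findContours(mc,0,2)[0],key=cv2.contourArea)
q=np.array([plane(c,a,b,.028)[:2]*1000 for a,b in k[:,0]],np.float32); print(cv2.minAreaRect(q))
# pocket floor depth
f=((W[...,2]<.0225)&(mc>0)).astype(np.uint8); n,l,st,ce=cv2.connectedComponentsWithStats(f); print(st,ce)
i=1+np.argmax(st[1:,4]); P=W[l==i]; print("floor",P.mean(0),P.min(0),P.max(0))
kk=cv2.findContours((l==i).astype(np.uint8),0,1)[0][0]
for h in (.018,.028):
  q=np.array([plane(c,a,b,h)[:2]*1000 for a,b in kk[:,0]],np.float32); print(h,cv2.minEnclosingCircle(q),cv2.fitEllipse(q))
cv2.imwrite("pics/p1.png",cv2.resize(c["img"][95:170,255:345],None,fx=7,fy=7,interpolation=cv2.INTER_CUBIC))
```

```text
((471.6940612792969, -276.709716796875), (130.3916473388672, 109.94835662841797), 75.76392364501953)
[[     0      0    512    384 195970]
 [   290     80      1      1      1]
 [   283     86      1      1      1]
 [   289    113     22      4     67]
 [   313    119      5     24     88]
 [   280    121      5     24     86]
 [   286    146     25      5     87]
 [   340    156     15     15    159]
 [   311    179     15     14    149]] [[255.30572026 191.62801959]
 [290.          80.        ]
 [283.          86.        ]
 [299.64179104 114.79104478]
 [314.59090909 130.77272727]
 [282.46511628 132.5       ]
 [297.79310345 147.49425287]
 [347.24528302 162.86163522]
 [317.69798658 185.24832215]]
floor [ 0.48041279 -0.32582311  0.01820956] [ 0.47230142 -0.33231072  0.01601976] [ 0.48857411 -0.31831945  0.02222796]
0.018 ((480.3738098144531, -325.8735046386719), 8.201184272766113) ((480.3420715332031, -325.927001953125), (14.620859146118164, 15.797152519226074), 87.36544799804688)
0.028 ((480.68426513671875, -322.1951599121094), 7.977206707000732) ((480.6534118652344, -322.2472839355469), (14.221566200256348, 15.365713119506836), 87.36515045166016)
```

View pics/p1.png

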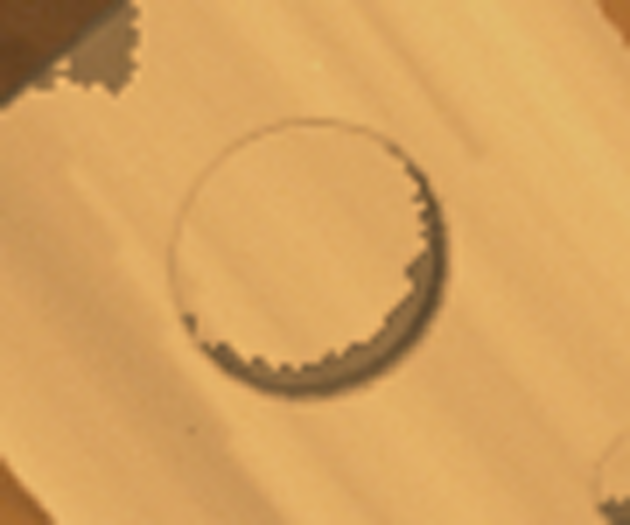

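Run:
```python
from h import *
c=load("wrist1")
f=lambda a,b:((a+.5)/7-.5+255,(b+.5)/7-.5+95)
ps=[plane(c,*f(*p),.028) for p in [(168,257),(447,257),(307,117),(307,397)]]
print(np.array(ps).round(4), np.linalg.norm(ps[0]-ps[1]),np.linalg.norm(ps[2]-ps[3]),(ps[0]+ps[1]+ps[2]+ps[3])/4)
g=np.array([.5274,.0356,.14])+.012*np.array([.7071*np.cos(np.radians(14)),.7071*np.sin(np.radians(14)),.7071]); print(g)
go([.41,-.24,.23],14,45)
```

```text
[[ 0.4642 -0.2414  0.028 ]
 [ 0.4888 -0.2754  0.028 ]
 [ 0.4927 -0.2456  0.028 ]
 [ 0.4597 -0.2715  0.028 ]] 0.04194307397564776 0.04198655558568835 [ 0.47636666 -0.25846328  0.028     ]
[0.53563315 0.03765276 0.1484852 ]
t 0.82 xyz [-11.3   1.4   0.4] rot [44.7  8.1 19.8] n rows 5.0 width 0.0873 F [-4.2 -8.3  0.8]
```

Run:
```python
from h import *
go([.4764,-.2585,.17],-10,45,True)
```

```text
t 0.82 xyz [ 47.2 -48.3  68.1] rot [42.8 17.5 42.5] n rows 6.0 width 0.0873 F [-4.2 -8.3  0.8]
```

Request:
apply_moves(
  increments=[
    {"grip":0,"xyz":[47,-48,68],"rotation":[42.8,17.5,42.5]},
    {"grip":0,"xyz":[47,-48,68],"rotation":[42.8,17.5,42.5]},
    {"grip":0,"xyz":[47,-48,68],"rotation":[42.8,17.5,42.5]},
    {"grip":0,"xyz":[47,-48,68],"rotation":[42.8,17.5,42.5]},
    {"grip":0,"xyz":[47,-48,68],"rotation":[42.8,17.5,42.5]},
  ],
)

```text
time: 1.45
ee_pos: [0.4834, -0.2604, 0.1625]
eef_rot: [-0.653, 0.682, -0.253, 0.211]
ft_force: [1.3, 0.6, 1.1]
width: 0.087
```

Request:
apply_moves(
  increments=[
    {"grip":0,"xyz":[0,0,0],"rotation":[0,0,0]},
  ],
)

```text
time: 1.58
ee_pos: [0.4816, -0.2592, 0.1609]
eef_rot: [-0.654, 0.682, -0.251, 0.211]
ft_force: [-0.3, 0.2, -0.1]
width: 0.087
```

Run:
```python
from h import *
from bench import r
print(r.read_state()["joint_positions"].round(2))
go([.4764,-.2585,.055],-10,45,True)
go([.4764,-.2585,.17],-10,45,True)
```

```text
[ 0.31 -0.14  0.27  2.29 -0.62  0.45 -0.54]
t 1.57 xyz [-4.1 68.4 90.7] rot [6.6 2.8 6.6] n rows 2.0 width 0.087 F [-0.3  0.2 -0.1]
t 1.57 xyz [ 0.6 -2.8  0.5] rot [6.6 2.8 6.6] n rows 1.0 width 0.087 F [-0.3  0.2 -0.1]
```

Request:
apply_moves(
  increments=[
    {"grip":0,"xyz":[-3,57,76],"rotation":[6.6,2.8,6.6]},
    {"grip":0,"xyz":[-3,57,76],"rotation":[6.6,2.8,6.6]},
    {"grip":0,"xyz":[-3,57,76],"rotation":[6.6,2.8,6.6]},
  ],
)

```text
time: 1.95
ee_pos: [0.5052, -0.2618, 0.1393]
eef_rot: [-0.618, 0.687, -0.283, 0.255]
ft_force: [-0.2, 0.1, -0.0]
width: 0.0868
```

Run:
```python
from h import *
from bench import r
print(r.read_state()["joint_positions"].round(2), r.read_state()["ee_pos"])
go([.4764,-.2585,.055],-10,45,True)
go([.4764,-.2585,.17],0,20,True)
```

```text
[-0.28 -0.13  0.87  2.36 -1.02  0.3  -0.15] [ 0.50516291 -0.26180052  0.13932364]
t 1.95 xyz [ 0.4 79.9 50.5] rot [0.2 2.9 2.8] n rows 2.0 width 0.0868 F [-0.2  0.1 -0. ]
t 1.95 xyz [ -0.7   3.6 -32.2] rot [-24.8  -3.2  -5.1] n rows 3.0 width 0.0868 F [-0.2  0.1 -0. ]
```

Run:
```python
from h import *
go([.56,-.1,.27],14,-15,True)
```

```text
t 1.95 xyz [-165.8 -109.2  -60.5] rot [-59.2  -5.3 -20.3] n rows 6.0 width 0.0868 F [-0.2  0.1 -0. ]
```

Request:
apply_moves(
  increments=[
    {"grip":0,"xyz":[0,-60,-60],"rotation":[-11,-1,-4]},
    {"grip":0,"xyz":[-60,-109,-60],"rotation":[-22,-2,-8]},
    {"grip":0,"xyz":[-166,-109,-60],"rotation":[-59,-5,-20]},
    {"grip":0,"xyz":[-166,-109,-60],"rotation":[-59,-5,-20]},
    {"grip":0,"xyz":[-166,-109,-60],"rotation":[-59,-5,-20]},
  ],
)

```text
time: 2.58
ee_pos: [0.5589, -0.0994, 0.263]
eef_rot: [0.75, -0.656, 0.064, -0.058]
ft_force: [1.5, -0.1, -0.0]
width: 0.0871
```

Run:
```python
from h import *
from bench import r
print(r.read_state()["joint_positions"].round(2), r.read_state()["ee_pos"])
go([.59,.0514,.21],14,-30,True)
```

```text
[-0.09  0.06  0.21  1.73 -0.04  1.18 -1.31] [ 0.55887191 -0.09935266  0.26296394]
t 2.58 xyz [-145.9  -34.4   66.5] rot [-39.8   0.   -6.6] n rows 4.0 width 0.0871 F [ 1.5 -0.1 -0. ]
```

Request:
apply_moves(
  increments=[
    {"grip":0,"xyz":[-60,-34,0],"rotation":[-10,0,-2]},
    {"grip":0,"xyz":[-146,-34,20],"rotation":[-20,0,-4]},
    {"grip":0,"xyz":[-146,-34,66],"rotation":[-40,0,-6.6]},
    {"grip":0,"xyz":[-146,-34,66],"rotation":[-40,0,-6.6]},
    {"grip":0,"xyz":[-146,-34,66],"rotation":[-40,0,-6.6]},
  ],
)

```text
time: 3.2
ee_pos: [0.5846, 0.0505, 0.196]
eef_rot: [0.76, -0.593, -0.162, 0.21]
ft_force: [-0.4, -1.0, -0.6]
width: 0.0871
```

Run:
```python
from h import *
from bench import r
print(r.read_state()["joint_positions"].round(2), r.read_state()["ee_pos"])
go([.59,.0514,.21],14,-30,True)
snap("wrist","2");snap("side","2");snap("scene","2")
```

```text
[-0.25  0.68  0.11  1.13 -0.02  1.87 -1.47] [0.584596   0.05049894 0.19603367]
t 3.2 xyz [ 0.4  2.3 -3.8] rot [ 0.8 -0.2  0. ] n rows 1.0 width 0.0871 F [-0.4 -1.  -0.6]
```

View pics/wrist2.png

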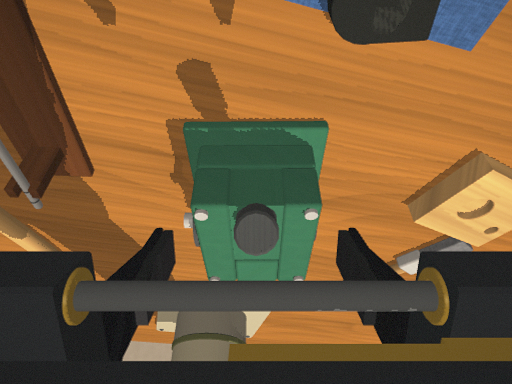

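View pics/side2.png

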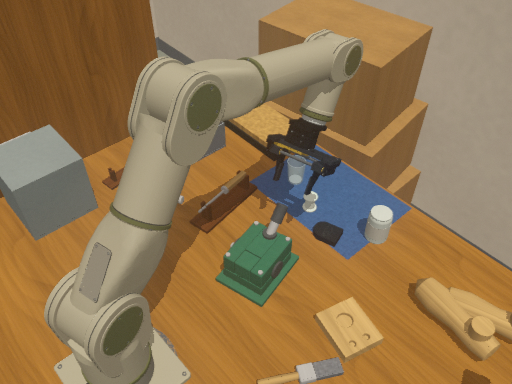

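The gear case is centred and square in the wrist view, with the cap top at (257,230) between the fingers.

Run:
```python
from h import *
c=load("wrist2"); W=cloud(c); hsv=cv2.cvtColor(c["img"],cv2.COLOR_BGR2HSV)
m=((abs(W[...,0]-.54)<.05)&(abs(W[...,1]-.04)<.03)&(W[...,2]>.13)&(W[...,2]<.18)&(hsv[...,1]<70)).astype(np.uint8)
k=max(cv2.findContours(m,0,1)[0],key=cv2.contourArea); (x,y),rr=cv2.minEnclosingCircle(k); print(x,y,rr, W[m>0].mean(0))
from scipy.optimize import lsq_linear
P=W[m>0]; 
# plane via RANSAC-ish svd of top face within 8px of highest along axis
a=np.array([.7071*np.cos(np.radians(14)),.7071*np.sin(np.radians(14)),.7071]); e=P@a
T=P[e>np.percentile(e,95)-.004]; ctr=T.mean(0); n=np.linalg.svd(T-ctr)[2][2]; print("face",len(T),ctr,n*np.sign(n[2]), "dev deg",np.degrees(np.arccos(abs(n@a))))
print("mouth est",ctr-.024*a, "grasp pt 11mm below top",ctr-.011*a)
g=ctr-.011*a
go(g+.02*a,14,-30,True); go(g,14,-30,True)
# yaw from top bolts / foot far edge
```

```text
256.0 231.0 24.16619110107422 [0.54478698 0.04013408 0.15416542]
face 1606 [0.5447998  0.04010434 0.15537504] [0.69079692 0.17757428 0.70090441] dev deg 0.6330115582117832
mouth est [0.52833349 0.03599883 0.13840464] grasp pt 11mm below top [0.53725274 0.03822265 0.14759694]
t 3.35 xyz [-1.   9.8 64.1] rot [-0.1 -0.1 -0.1] n rows 2.0 width 0.0871 F [-0.5 -0.6  1.4]
t 3.35 xyz [-1.  15.  83.5] rot [-0.1 -0.1 -0.1] n rows 2.0 width 0.0871 F [-0.5 -0.6  1.4]
```

Request:
apply_moves(
  increments=[
    {"grip":0,"xyz":[-1,10,50],"rotation":[0,0,0]},
    {"grip":0,"xyz":[-1,14,82],"rotation":[0,0,0]},
    {"grip":0,"xyz":[-1,14,82],"rotation":[0,0,0]},
  ],
)

```text
time: 3.72
ee_pos: [0.5325, 0.0363, 0.1408]
eef_rot: [0.761, -0.596, -0.157, 0.203]
ft_force: [0.7, 0.1, 0.3]
width: 0.087
```

Request:
apply_moves(
  increments=[
    {"grip":170,"xyz":[0,0.5,1],"rotation":[0,0,0]},
    {"grip":200,"xyz":[0,0.5,1],"rotation":[0,0,0]},
    {"grip":255,"xyz":[0,0.5,1],"rotation":[0,0,0]},
    {"grip":255,"xyz":[0,0.5,1],"rotation":[0,0,0]},
    {"grip":255,"xyz":[0,0.5,1],"rotation":[0,0,0]},
  ],
  squeeze=30,
)

```text
time: 4.35
ee_pos: [0.5317, 0.0361, 0.1401]
eef_rot: [0.761, -0.596, -0.157, 0.203]
ft_force: [-0.7, 0.7, 0.6]
width: 0.0452
```

Run:
```python
from h import *
go([.538,.0382,.1476],14,-30,True)
snap("side","3");snap("wrist","3")
a=np.array([.7071*np.cos(np.radians(14)),.7071*np.sin(np.radians(14)),.7071])
print(tgt(14,-30).inv().apply(a)*60)
```

```text
t 4.35 xyz [-0.6 -2.   1.1] rot [-0.2 -0.1 -0.2] n rows 1.0 width 0.0452 F [-0.7  0.7  0.6]
[ 9.41139815e-16 -1.55289938e+01 -5.79549938e+01]
```

View pics/wrist3.png

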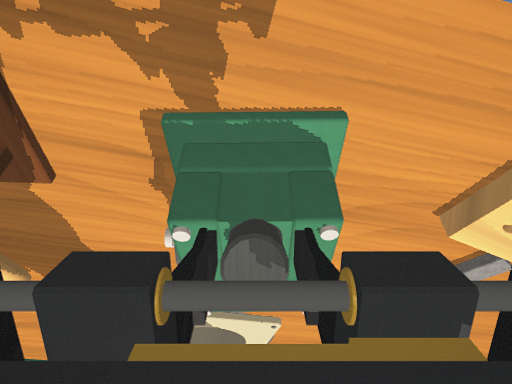

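The jaws are still closing, centred on the cap at (255,255).

Request:
apply_moves(
  increments=[
    {"grip":255,"xyz":[0,-1,1],"rotation":[0,0,0]},
    {"grip":255,"xyz":[0,-1,1],"rotation":[0,0,0]},
    {"grip":255,"xyz":[0,-1,1],"rotation":[0,0,0]},
    {"grip":255,"xyz":[0,-1,1],"rotation":[0,0,0]},
  ],
  squeeze=30,
)

```text
time: 4.95
ee_pos: [0.5319, 0.0361, 0.1395]
eef_rot: [0.76, -0.596, -0.157, 0.203]
ft_force: [-1.3, -0.2, 5.6]
width: 0.031
```

Request:
apply_moves(
  increments=[
    {"grip":255,"xyz":[0,-4,-15],"rotation":[0,0,0]},
    {"grip":255,"xyz":[0,-8,-30],"rotation":[0,0,0]},
    {"grip":255,"xyz":[0,-12,-45],"rotation":[0,0,0]},
    {"grip":255,"xyz":[0,-16,-60],"rotation":[0,0,0]},
    {"grip":255,"xyz":[0,-19,-70],"rotation":[0,0,0]},
  ],
)

```text
time: 5.58
ee_pos: [0.5821, 0.0487, 0.1909]
eef_rot: [0.76, -0.596, -0.157, 0.203]
ft_force: [0.4, 0.5, -0.2]
width: 0.0311
```

Run:
```python
from h import *
go([.58,-.1,.27],-5,0,True)
for n in ("side","wrist","scene"): snap(n,"4")
a=load("side4")["img"]; cv2.imwrite("pics/c4.png",cv2.resize(a[120:320,180:380],None,fx=3,fy=3,interpolation=cv2.INTER_CUBIC))
```

```text
t 5.58 xyz [144.1  66.3 -39.9] rot [29.5 -5.1 18.4] n rows 4.0 width 0.0311 F [ 0.4  0.5 -0.2]
```

View pics/c4.png

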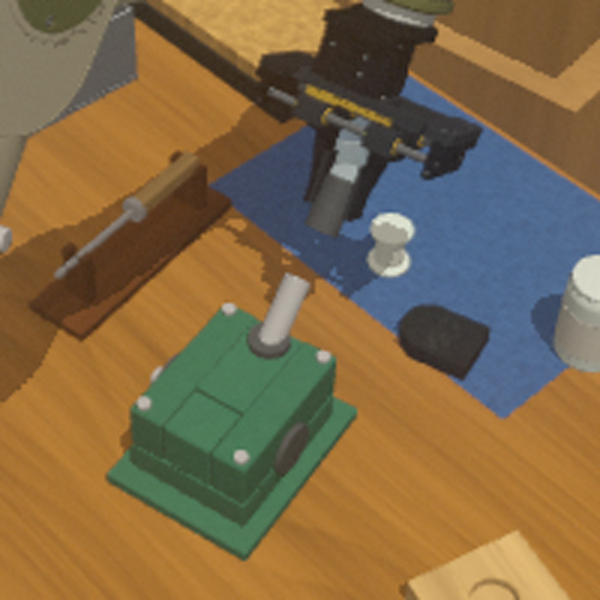

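```bash
cat > cap.py <<'E'
from h import *
Q0=R.from_quat([.7605,-.596,-.157,.203]); p0=np.array([.5319,.0361,.1395])
yaw=np.radians(14); a=np.array([.7071*np.cos(yaw),.7071*np.sin(yaw),.7071])
top=np.array([.5448,.0401,.1560]); rim=top-.05*a
at=Q0.inv().apply(a); rt=Q0.inv().apply(rim-p0)
th=np.degrees(np.arctan2(-at[1],-at[2]))
E
python3 - <<'E'
from cap import *
print(at,rt*1000,th)
# want tilt so that axis up
for s in (th,-th):
    T=tgt(0,s); print(s,T.apply(at))
E
```

```text
[ 7.33221274e-04 -2.63055861e-01 -9.64770385e-01] [-0.77347159  9.63514686 27.22082968] 15.251617728679715
15.251617728679715 [ 7.03675106e-17 -7.33221274e-04  9.99990141e-01]
-15.251617728679715 [ 5.07582014e-01 -7.33221274e-04  8.61592004e-01]
```

```bash
cat >> cap.py <<'E'
rt[0]=0
def place(h,psi=-5,xy=(.4764,-.2585)):
    T=tgt(psi,th); return go(np.array([*xy,h])-T.apply(rt),psi,th)
E
python3 - <<'E'
from cap import *
print(place(.11))
E
```

```text
t 5.72 xyz [273.4 124.7 132.1] rot [44.6 -2.6 19.2] n rows 6.0 width 0.031 F [ 0.4 -0.4 -2.2]
[ 0.478527   -0.25868609  0.13879672]
```

Request:
apply_moves(
  increments=[
    {"grip":255,"xyz":[60,0,-20],"rotation":[8,0,3]},
    {"grip":255,"xyz":[110,30,-10],"rotation":[16,-1,7]},
    {"grip":255,"xyz":[160,60,30],"rotation":[25,-1.5,11]},
    {"grip":255,"xyz":[215,90,70],"rotation":[34,-2,15]},
    {"grip":255,"xyz":[260,120,110],"rotation":[44,-2.6,19]},
  ],
)

```text
time: 6.35
ee_pos: [0.5005, -0.2237, 0.1628]
eef_rot: [-0.67, 0.731, -0.097, 0.087]
ft_force: [1.5, -1.5, -0.9]
width: 0.031
```

Run:
```python
from cap import *
place(.09)
```

```text
t 6.35 xyz [36.7 29.6 37.7] rot [ 0.2 -0.2  0. ] n rows 1.0 width 0.031 F [ 1.5 -1.5 -0.9]
```

Request:
apply_moves(
  increments=[
    {"grip":255,"xyz":[37,30,38],"rotation":[0,0,0]},
    {"grip":255,"xyz":[37,30,38],"rotation":[0,0,0]},
    {"grip":255,"xyz":[37,30,38],"rotation":[0,0,0]},
  ],
)

```text
time: 6.72
ee_pos: [0.4784, -0.2584, 0.1185]
eef_rot: [-0.67, 0.731, -0.097, 0.087]
ft_force: [1.7, 0.3, -1.1]
width: 0.0308
```

Run:
```python
from cap import *
from bench import r
place(.09);place(.04);place(.02); print(r.read_state()["joint_positions"].round(2))
for n in ("side","wrist","scene"): snap(n,"5")
c=load("side5"); cv2.imwrite("pics/c5.png",cv2.resize(c["img"][210:370,270:430],None,fx=4,fy=4,interpolation=cv2.INTER_CUBIC))
c=load("scene5"); cv2.imwrite("pics/c5b.png",cv2.resize(c["img"][170:290,60:220],None,fx=4,fy=4,interpolation=cv2.INTER_CUBIC))
```

```text
t 6.72 xyz [ 0.3 -0.3 -0.3] rot [ 0.3 -0.1  0. ] n rows 1.0 width 0.0308 F [ 1.7  0.3 -1.1]
t 6.72 xyz [ 0.2 12.7 48. ] rot [ 0.3 -0.1  0. ] n rows 1.0 width 0.0308 F [ 1.7  0.3 -1.1]
t 6.72 xyz [ 0.1 17.9 67.3] rot [ 0.3 -0.1  0. ] n rows 2.0 width 0.0308 F [ 1.7  0.3 -1.1]
[ 0.16  0.09  0.33  2.04 -0.18  0.79 -1.07]
```

View pics/c5.png

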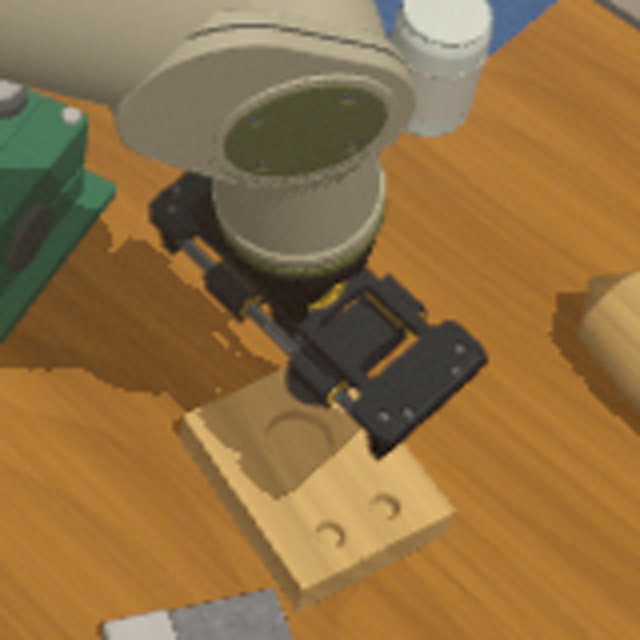

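View pics/c5b.png

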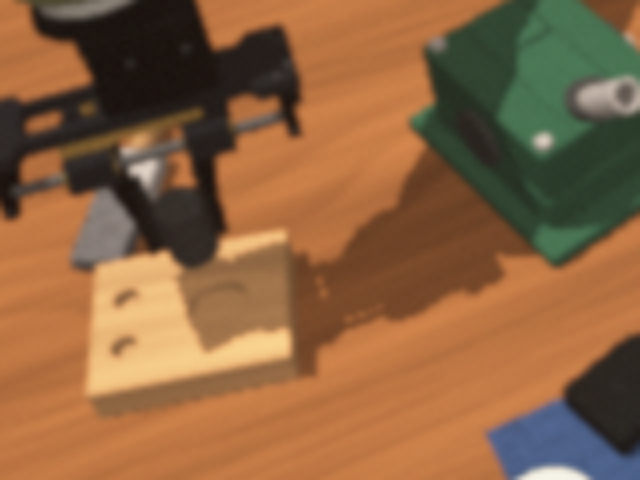

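View pics/wrist5.png

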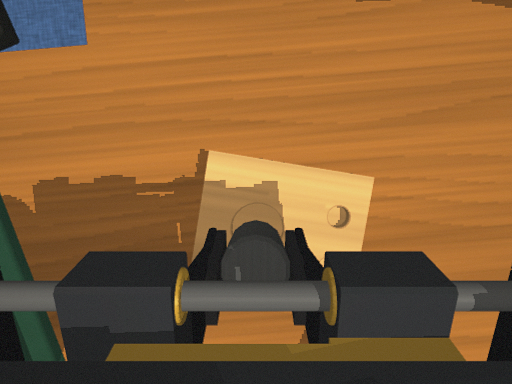

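Run:
```python
from cap import *
c=load("scene5"); 
for p in ([.4764,-.2585,.09],[.4764,-.2585,.14],[.4764,-.2585,.028]): u,v=proj(c,p); print(((u-60)*4,(v-170)*4))
W=cloud(c); hsv=cv2.cvtColor(c["img"],cv2.COLOR_BGR2HSV)
m=(abs(W[...,0]-.476)<.025)&(abs(W[...,1]+.2585)<.0175)&(W[...,2]>.07)&(W[...,2]<.16)
print(m.sum()); 
w=load("wrist5"); W2=cloud(w); m2=(abs(W2[...,0]-.476)<.03)&(abs(W2[...,1]+.2585)<.0175)&(W2[...,2]>.07)&(W2[...,2]<.16)
P=W2[m2]; print(m2.sum(),np.percentile(P[:,2],[1,50,90,99])); T=P[P[:,2]>np.percentile(P[:,2],80)-.003]; ctr=T.mean(0); n=np.linalg.svd(T-ctr)[2][2]; print("topface",len(T),ctr,n,T.min(0),T.max(0))
from scipy.optimize import least_squares
P=W[m]
def res(q):
    d=np.array([q[2],q[3],1]); d/=np.linalg.norm(d); e=P-[q[0],q[1],.115]; return np.linalg.norm(e-np.outer(e@d,d),axis=1)-.016
o=least_squares(res,[.476,-.2585,0,0],loss="soft_l1",f_scale=.001); print(o.x,np.abs(o.fun).mean(),np.percentile(P[:,2],[1,99]))
```

```text
(np.float64(194.33884717992476), np.float64(247.90761360174088))
(np.float64(173.28192572903708), np.float64(200.60830901328973))
(np.float64(218.41419019472005), np.float64(301.98707554893065))
288
4258 [0.09489377 0.13954461 0.14373895 0.15773554]
topface 3134 [ 0.47972706 -0.25921774  0.14166072] [-0.47440281 -0.05546976 -0.87855852] [ 0.45708836 -0.27599738  0.13754239] [ 0.49267093 -0.24100006  0.15937007]
[ 0.47554764 -0.25893544 -0.00844677  0.00794993] 0.002571907461280202 [0.09235012 0.15859367]
```

The cap is vertical (about 0.5°) and over the pocket to about 1 mm, so I'm lowering it.

Request:
apply_moves(
  increments=[
    {"grip":255,"xyz":[0,6,24],"rotation":[0,0,0]},
    {"grip":255,"xyz":[0,12,46],"rotation":[0,0,0]},
    {"grip":255,"xyz":[0,15,58],"rotation":[0,0,0]},
    {"grip":255,"xyz":[0,17,65],"rotation":[0,0,0]},
    {"grip":255,"xyz":[0,17,65],"rotation":[0,0,0]},
  ],
)

```text
time: 7.5
ee_pos: [0.4802, -0.2581, 0.0519]
eef_rot: [-0.671, 0.73, -0.098, 0.088]
ft_force: [-0.6, -0.2, -1.8]
width: 0.0309
```

Run:
```python
from cap import *
place(.022);place(.018)
snap("wrist","6");snap("scene","6")
c=load("scene6"); cv2.imwrite("pics/c6b.png",cv2.resize(c["img"][170:290,60:220],None,fx=4,fy=4,interpolation=cv2.INTER_CUBIC))
```

```text
t 7.5 xyz [0.7 1.8 0.7] rot [ 0.2 -0.1  0.2] n rows 1.0 width 0.0309 F [-0.6 -0.2 -1.8]
t 7.5 xyz [0.7 2.9 4.5] rot [ 0.2 -0.1  0.2] n rows 1.0 width 0.0309 F [-0.6 -0.2 -1.8]
```

View pics/c6b.png

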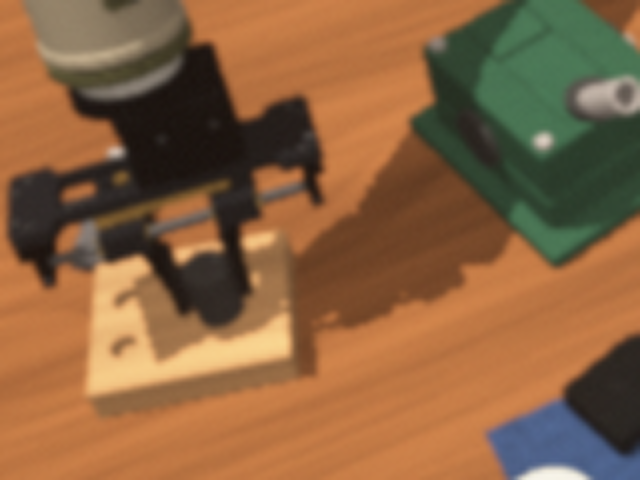

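View pics/wrist6.png

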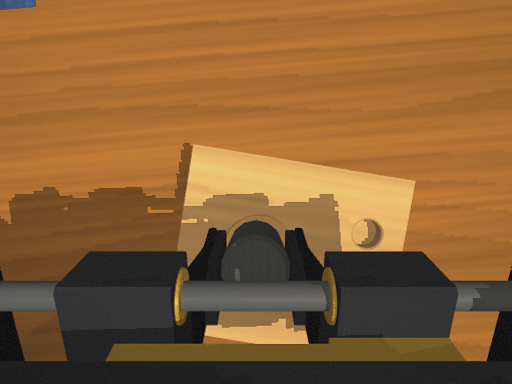

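Request:
apply_moves(
  increments=[
    {"grip":255,"xyz":[0.7,2,2],"rotation":[0,0,0]},
    {"grip":255,"xyz":[0.7,3,4.5],"rotation":[0,0,0]},
    {"grip":255,"xyz":[0.7,3,5.5],"rotation":[0,0,0]},
  ],
)

```text
time: 7.98
ee_pos: [0.4791, -0.2591, 0.0467]
eef_rot: [-0.67, 0.73, -0.098, 0.088]
ft_force: [-6.2, 2.1, 11.7]
width: 0.0309
```

Run:
```python
from cap import *
place(.018)
```

```text
t 7.97 xyz [-0.4  0.5 -0.2] rot [ 0.1 -0.2  0.1] n rows 1.0 width 0.0309 F [-6.2  2.1 11.7]
```

Contact with the floor (12 N) at the expected height, so I'm opening the jaws.

Request:
apply_moves(
  increments=[
    {"grip":220,"xyz":[0,0,-0.5],"rotation":[0,0,0]},
    {"grip":150,"xyz":[0,0,-0.5],"rotation":[0,0,0]},
    {"grip":100,"xyz":[0,0,-0.5],"rotation":[0,0,0]},
    {"grip":0,"xyz":[0,0,-0.5],"rotation":[0,0,0]},
    {"grip":0,"xyz":[0,0,-0.5],"rotation":[0,0,0]},
  ],
)

```text
time: 8.6
ee_pos: [0.4789, -0.2591, 0.0472]
eef_rot: [-0.67, 0.73, -0.098, 0.088]
ft_force: [-0.8, 0.8, -0.5]
width: 0.0578
```

Request:
apply_moves(
  increments=[
    {"grip":0,"xyz":[0,0,0],"rotation":[0,0,0]},
    {"grip":0,"xyz":[0,0,-20],"rotation":[0,0,0]},
    {"grip":0,"xyz":[0,0,-80],"rotation":[0,0,0]},
    {"grip":0,"xyz":[0,0,-130],"rotation":[0,0,0]},
    {"grip":0,"xyz":[0,0,-150],"rotation":[0,0,0]},
  ],
)

```text
time: 9.22
ee_pos: [0.4403, -0.256, 0.1953]
eef_rot: [-0.67, 0.73, -0.1, 0.089]
ft_force: [0.8, 0.5, 0.2]
width: 0.087
```

Run:
```python
from cap import *
place(.18)
w=snap("wrist","7");snap("scene","7")
W2=cloud(w); m2=(abs(W2[...,0]-.476)<.03)&(abs(W2[...,1]+.2585)<.03)&(W2[...,2]>.06)&(W2[...,2]<.08)
P=W2[m2];print(len(P),P.mean(0),P.min(0),P.max(0)); n=np.linalg.svd(P-P.mean(0))[2][2]; print(n)
go([.5,.1,.3],14,0,True)
```

```text
t 9.22 xyz [ -0.6 -40.5  -2.8] rot [-0.1 -0.2  0.1] n rows 1.0 width 0.087 F [0.8 0.5 0.2]
977 [ 0.47619108 -0.25910835  0.06757173] [ 0.46027063 -0.27461794  0.06437788] [ 0.49156822 -0.24365866  0.07004688]
[0.00402197 0.00523602 0.9999782 ]
t 9.32 xyz [-359.4  -52.9  -84.9] rot [-15.2  -2.8 -18.8] n rows 6.0 width 0.0869 F [-0.8  0.1 -0.8]
```

View pics/wrist7.png

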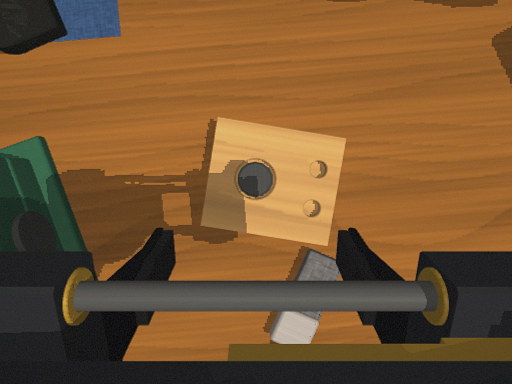

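The cap stands in the pocket at (255,180): its top is level at z 0.0676, 0.6 mm off centre. Next I'll go over to view the rack.

Request:
apply_moves(
  increments=[
    {"grip":0,"xyz":[-20,0,-60],"rotation":[0,0,0]},
    {"grip":0,"xyz":[-60,-20,-85],"rotation":[-4,0,-5]},
    {"grip":0,"xyz":[-120,-20,-85],"rotation":[-8,-1,-9]},
    {"grip":0,"xyz":[-180,-20,-85],"rotation":[-12,-2,-14]},
    {"grip":0,"xyz":[-240,-20,-85],"rotation":[-15,-3,-19]},
  ],
)

```text
time: 9.95
ee_pos: [0.4581, -0.0142, 0.2796]
eef_rot: [0.79, -0.613, -0.001, -0.002]
ft_force: [0.1, -0.7, -0.3]
width: 0.0874
```

Run:
```python
from h import *
go([.43,.2,.28],12,0)
```

```text
t 9.95 xyz [-214.4  -26.1    0.4] rot [-0.1  0.2  2.4] n rows 4.0 width 0.0874 F [ 0.1 -0.7 -0.3]
```

Request:
apply_moves(
  increments=[
    {"grip":0,"xyz":[-62,-7,0],"rotation":[0,0,2]},
    {"grip":0,"xyz":[-124,-14,0],"rotation":[0,0,2]},
    {"grip":0,"xyz":[-184,-22,0],"rotation":[0,0,2]},
    {"grip":0,"xyz":[-214,-26,0],"rotation":[0,0,2]},
    {"grip":0,"xyz":[-214,-26,0],"rotation":[0,0,2]},
  ],
)

```text
time: 10.58
ee_pos: [0.429, 0.202, 0.2788]
eef_rot: [0.781, -0.625, -0.002, -0.001]
ft_force: [0.3, -0.5, 0.0]
width: 0.0868
```

Run:
```python
from h import *
snap("wrist","8")
```

```text
(no output)
```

View pics/wrist8.png

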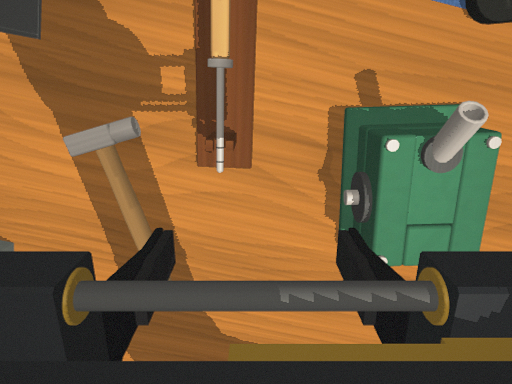

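The rod lies in the rack with its collar at (220,62) and ringed tip at (220,170). The open tube mouth is at (471,113) and the hammer at (110,140).

Run:
```python
from h import *
c=load("wrist8"); W=cloud(c); hsv=cv2.cvtColor(c["img"],cv2.COLOR_BGR2HSV)
cl=plane(c,220,67,.065); tp=plane(c,220.5,171,.065); print(cl,tp,np.linalg.norm(cl-tp),np.degrees(np.arctan2(*(cl-tp)[1::-1])))
print("base w",plane(c,195,160,.012),plane(c,252,167,.012))
# per row midline of rod in 45..75 heights
m=(W[...,2]>.058)&(W[...,2]<.082)&(abs(W[...,0]-.52)<.2)&(abs(W[...,1]-.25)<.06)
pts=[]
for v in range(0,172,2):
    u=np.nonzero(m[v])[0]
    u=u[(u>190)&(u<250)]
    if len(u)>3: 
        p=plane(c,(u[0]+u[-1])/2,v,.067); pts.append([p[0],p[1],len(u),v])
pts=np.array(pts); h=pts[(pts[:,3]<54)]; s=pts[(pts[:,3]>74)&(pts[:,3]<130)]
for nm,q in(("handle",h),("shaft",s)):
    k=np.polyfit(q[:,0],q[:,1],1); print(nm,q[:,2].mean(),np.degrees(np.arctan(k[0])),np.polyval(k,[.45,.5,.55,.6]))
print(W[20,220],W[100,220],W[62,220])
# tube mouth: points near
t=(abs(W[...,0]-.53)<.04)&(abs(W[...,1]-.036)<.03)&(W[...,2]>.13)&(W[...,2]<.16); P=W[t]; print(len(P),P.mean(0),P.min(0),P.max(0))
cv2.imwrite("pics/c8.png",cv2.resize(c["img"][85:165,420:512],None,fx=7,fy=7,interpolation=cv2.INTER_CUBIC))
```

```text
[0.51537167 0.25976026 0.065     ] [0.4069883  0.23841147 0.065     ] 0.11046594805770943 11.143166327553931
base w [0.39894135 0.27555111 0.012     ] [0.4060267  0.20252749 0.012     ]
handle 19.333333333333332 10.097113042852547 [0.24819443 0.25709819 0.26600195 0.2749057 ]
shaft 7.074074074074074 10.536521868042607 [0.247137   0.25643692 0.26573684 0.27503677]
[0.55717031 0.26683198 0.07391175] [0.48330344 0.25334334 0.06756083] [0.51984495 0.25939925 0.07654981]
966 [0.51890574 0.03577547 0.13783843] [0.49937537 0.02273901 0.13001558] [0.53561178 0.04808022 0.14871988]
```

View pics/c8.png

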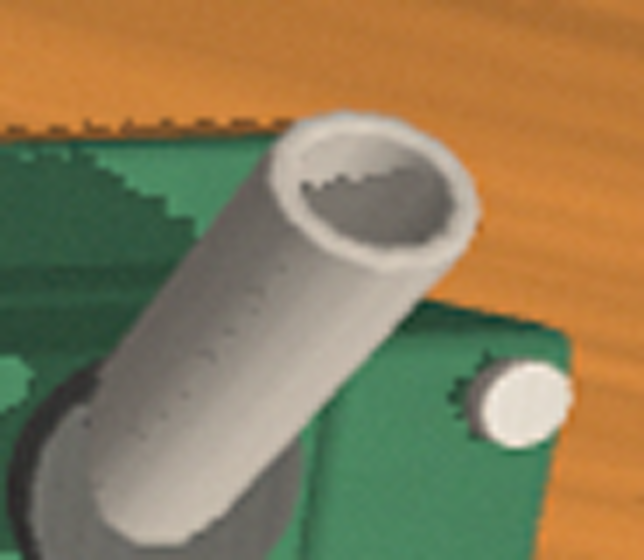

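Run:
```python
from h import *
c=load("wrist8"); print("mouth",plane(c,473,111.9,.14))
s=np.radians(10.4); T=tgt(10.4,-20); g=np.array([.5603,.2676,.065])
go(g-T.apply([0,0,.12]),10.4,-20,True)
print(W:=cloud(c)[138,100])
```

```text
mouth [0.52657277 0.03562511 0.14      ]
t 10.62 xyz [ -35.8 -179.6  111.5] rot [-19.9  -0.2   2.1] n rows 4.0 width 0.0872 F [ 0.5  0.2 -0.7]
[0.4041979  0.39062523 0.02591994]
```

Request:
apply_moves(
  increments=[
    {"grip":0,"xyz":[-12,-60,10],"rotation":[-8,0,1]},
    {"grip":0,"xyz":[-24,-120,30],"rotation":[-16,0,2]},
    {"grip":0,"xyz":[-36,-170,70],"rotation":[-20,0,2]},
    {"grip":0,"xyz":[-36,-180,111],"rotation":[-20,0,2]},
    {"grip":0,"xyz":[-36,-180,111],"rotation":[-20,0,2]},
  ],
)

```text
time: 11.25
ee_pos: [0.5974, 0.2724, 0.1609]
eef_rot: [0.756, -0.63, -0.112, 0.139]
ft_force: [0.1, -0.3, -0.1]
width: 0.0866
```

Run:
```python
from h import *
g=np.array([.5603,.2676,.065])
go(g,10.4,-20,True)
c=snap("wrist","9"); W=cloud(c)
m=(W[...,2]>.058)&(W[...,2]<.082)&(abs(W[...,0]-.52)<.2)&(abs(W[...,1]-.25)<.06)
pts=[]
for v in range(0,290,4):
    u=np.nonzero(m[v])[0]
    if len(u)>3:
        pts.append([v,u[0],u[-1],*W[v,(u[0]+u[-1])//2].round(4)])
for p in pts[::2]: print(np.array(p))
```

```text
t 11.25 xyz [ -2.6   1.2 113.9] rot [ 0.6 -0.3 -0.1] n rows 2.0 width 0.0866 F [ 0.1 -0.3 -0.1]
[1.320e+02 2.410e+02 2.720e+02 6.123e-01 2.743e-01 6.090e-02]
[1.400e+02 2.230e+02 2.790e+02 6.111e-01 2.777e-01 7.110e-02]
[1.480e+02 2.240e+02 2.790e+02 6.062e-01 2.768e-01 7.360e-02]
[1.560e+02 2.390e+02 2.630e+02 6.004e-01 2.758e-01 7.470e-02]
[1.640e+02 2.400e+02 2.630e+02 5.929e-01 2.744e-01 7.350e-02]
[1.720e+02 2.400e+02 2.630e+02 5.865e-01 2.733e-01 7.430e-02]
[1.800e+02 2.400e+02 2.630e+02 5.788e-01 2.719e-01 7.370e-02]
[1.880e+02 2.410e+02 2.630e+02 5.719e-01 2.700e-01 7.430e-02]
[1.960e+02 2.410e+02 2.630e+02 5.642e-01 2.686e-01 7.440e-02]
[2.040e+02 2.410e+02 2.630e+02 5.561e-01 2.671e-01 7.430e-02]
[2.120e+02 2.420e+02 2.630e+02 5.468e-01 2.655e-01 7.330e-02]
[2.200e+02 2.420e+02 2.620e+02 5.383e-01 2.639e-01 7.360e-02]
[2.280e+02 2.380e+02 2.670e+02 5.292e-01 2.623e-01 7.370e-02]
[2.360e+02 2.400e+02 2.650e+02 5.226e-01 2.611e-01 7.650e-02]
[2.440e+02 2.490e+02 2.560e+02 5.041e-01 2.579e-01 6.850e-02]
[2.520e+02 2.490e+02 2.560e+02 4.944e-01 2.561e-01 6.930e-02]
[2.600e+02 2.490e+02 2.560e+02 4.834e-01 2.541e-01 6.940e-02]
[2.680e+02 2.490e+02 2.560e+02 4.704e-01 2.518e-01 6.830e-02]
[2.760e+02 2.490e+02 2.560e+02 4.588e-01 2.498e-01 6.870e-02]
```

View pics/wrist9.png

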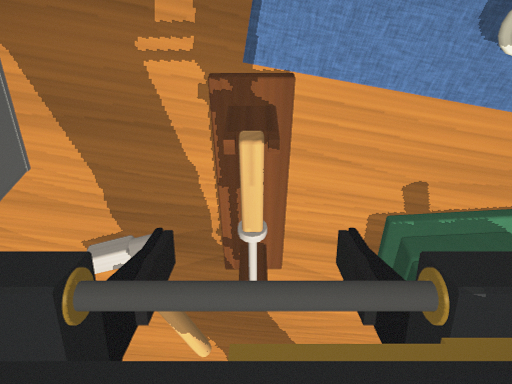

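Request:
apply_moves(
  increments=[
    {"grip":0,"xyz":[-2.5,1,50],"rotation":[0.6,0,0]},
    {"grip":0,"xyz":[-2.5,1,95],"rotation":[0.6,0,0]},
    {"grip":100,"xyz":[-2.5,1,114],"rotation":[0.6,0,0]},
    {"grip":150,"xyz":[-2.5,1,114],"rotation":[0.6,0,0]},
    {"grip":180,"xyz":[-2.5,1,114],"rotation":[0.6,0,0]},
  ],
  squeeze=40,
)

```text
time: 11.92
ee_pos: [0.5588, 0.2677, 0.058]
eef_rot: [0.757, -0.631, -0.108, 0.132]
ft_force: [0.5, 0.2, 0.4]
width: 0.0645
```

Run:
```python
from h import *
go([.5603,.2676,.065],10.4,-20,True)
```

```text
t 11.93 xyz [0.4 1.  3.9] rot [-0.4 -0.2 -0. ] n rows 1.0 width 0.0645 F [0.5 0.2 0.4]
```

Request:
apply_moves(
  increments=[
    {"grip":200,"xyz":[0,1,3.5],"rotation":[0,0,0]},
    {"grip":255,"xyz":[0,1,3.5],"rotation":[0,0,0]},
    {"grip":255,"xyz":[0,1,3.5],"rotation":[0,0,0]},
    {"grip":255,"xyz":[0,1,3.5],"rotation":[0,0,0]},
    {"grip":255,"xyz":[0,1,3.5],"rotation":[0,0,0]},
  ],
  squeeze=40,
)

```text
time: 12.55
ee_pos: [0.5567, 0.2673, 0.055]
eef_rot: [0.757, -0.631, -0.108, 0.132]
ft_force: [-0.0, 1.0, 0.6]
width: 0.0177
```

Request:
apply_moves(
  increments=[
    {"grip":255,"xyz":[0,0,0],"rotation":[0,0,0]},
    {"grip":255,"xyz":[0,0,0],"rotation":[0,0,0]},
    {"grip":255,"xyz":[0,0,0],"rotation":[0,0,0]},
  ],
  squeeze=40,
)

```text
time: 12.92
ee_pos: [0.5567, 0.2673, 0.055]
eef_rot: [0.757, -0.631, -0.108, 0.132]
ft_force: [0.5, 0.3, 0.9]
width: 0.0176
```

Run:
```python
from h import *
from bench import r
go([.5603,.2676,.065],10.4,-20,True)
s=r.read_state(); print(list(s["ee_pos"].round(5)),list(s["eef_rot"].round(5)))
T=tgt(10.4,-20); print(T.inv().apply([0,0,1])*100)
```

```text
t 12.93 xyz [0.4 0.1 0.4] rot [-0.4 -0.2 -0. ] n rows 1.0 width 0.0176 F [0.5 0.3 0.9]
[np.float64(0.55671), np.float64(0.26735), np.float64(0.05502)] [np.float64(0.75706), np.float64(-0.63068), np.float64(-0.10755), np.float64(0.13244)]
[  0.          34.20201433 -93.96926208]
```

Request:
apply_moves(
  increments=[
    {"grip":255,"xyz":[0,7,-19],"rotation":[0,0,0]},
    {"grip":255,"xyz":[0,17,-47],"rotation":[0,0,0]},
    {"grip":255,"xyz":[0,34,-94],"rotation":[0,0,0]},
    {"grip":255,"xyz":[0,51,-141],"rotation":[0,0,0]},
    {"grip":255,"xyz":[0,68,-188],"rotation":[0,0,0]},
  ],
)

```text
time: 13.55
ee_pos: [0.5555, 0.2679, 0.2581]
eef_rot: [0.757, -0.631, -0.107, 0.132]
ft_force: [0.5, 0.3, -1.9]
width: 0.0179
```

```bash
cat > rod.py <<'E'
from h import *
Qg=R.from_quat([.75706,-.63068,-.10755,.13244]); pg=np.array([.55671,.26735,.05502])
y=np.radians(10.5); d0=-np.array([np.cos(y),np.sin(y),0]); c0=np.array([.5165,.2596,.065])
dt=Qg.inv().apply(d0); ct=Qg.inv().apply(c0-pg); dt[0]=0; dt/=np.linalg.norm(dt); ct[0]=0
yaw=np.radians(14); a=np.array([.7071*np.cos(yaw),.7071*np.sin(yaw),.7071]); mouth=np.array([.5272,.0358,.140])
def rodpose():
    from bench import r
    s=r.read_state(); Q=R.from_quat(s["eef_rot"]); return s["ee_pos"]+Q.apply(ct),Q.apply(dt)
def ins(dist):
    "collar face dist above mouth along tube"
    base=np.degrees(np.arctan2(dt[2],-dt[1])) # tilt at level
    # find tilt so rod x = -a
    from scipy.optimize import brentq
    f=lambda t:tgt(14,t).apply(dt)[2]+.7071
    t=brentq(f,-30,50); T=tgt(14,t)
    pos=mouth+a*dist-T.apply(ct); print("tilt",round(t,2),"pos",pos.round(4)); return go(pos,14,t)
E
python3 - <<'E'
from rod import *
print(ct*1000,dt,rodpose())
for n in ("side","wrist","scene"): snap(n,"10")
ins(.16)
E
```

```text
[ 0.         41.91995005  4.36887097] [0.         0.94179263 0.33619435] (array([0.51519293, 0.26052819, 0.26806083]), array([-0.98340326, -0.1814291 , -0.00123137]))
tilt 25.35 pos [0.6719 0.0719 0.275 ]
t 13.7 xyz [214.5 -68.3 -40. ] rot [44.6 -0.3 -3.6] n rows 5.0 width 0.0176 F [-0.1  0.6 -1.9]
```

View pics/side10.png

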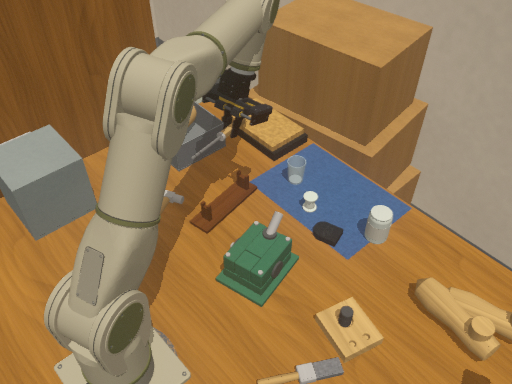

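View pics/wrist10.png

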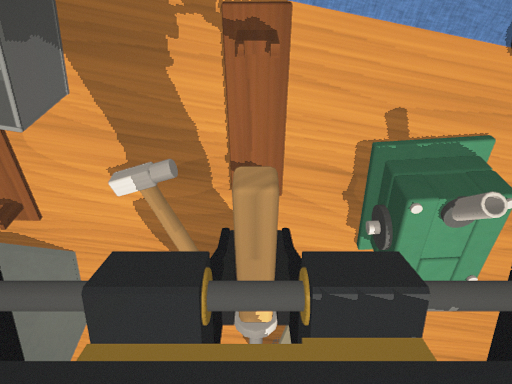

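Request:
apply_moves(
  increments=[
    {"grip":255,"xyz":[40,-14,-15],"rotation":[8.5,0,0]},
    {"grip":255,"xyz":[85,-30,-30],"rotation":[18,0,-1]},
    {"grip":255,"xyz":[130,-45,-40],"rotation":[27,0,-2]},
    {"grip":255,"xyz":[175,-60,-40],"rotation":[36,0,-3]},
    {"grip":255,"xyz":[214,-68,-40],"rotation":[44.6,0,-3.6]},
  ],
)

```text
time: 14.32
ee_pos: [0.6715, 0.07, 0.2748]
eef_rot: [0.768, -0.601, 0.139, -0.172]
ft_force: [-0.5, 0.7, -2.2]
width: 0.0176
```

Run:
```python
from rod import *
ins(.16)
```

```text
tilt 25.35 pos [0.6719 0.0719 0.275 ]
t 14.32 xyz [-1.7 -0.9  0.2] rot [-0.2 -0.4  0.1] n rows 1.0 width 0.0176 F [-0.5  0.7 -2.2]
```

Request:
apply_moves(
  increments=[
    {"grip":255,"xyz":[-1.7,-1,0.2],"rotation":[-0.2,-0.4,0.1]},
    {"grip":255,"xyz":[-1.7,-1,0.2],"rotation":[-0.2,-0.4,0.1]},
  ],
)

```text
time: 14.58
ee_pos: [0.6715, 0.0722, 0.2749]
eef_rot: [0.769, -0.601, 0.134, -0.173]
ft_force: [0.6, 0.1, 0.1]
width: 0.0175
```

Run:
```python
from rod import *
ins(.16); c,d=rodpose(); print(c,d,"tip",c+.112*d)
for n in ("side","wrist","scene"): snap(n,"11")
S=load("side11"); C=load("scene11")
cv2.imwrite("pics/c11.png",cv2.resize(S["img"][130:260,210:340],None,fx=5,fy=5,interpolation=cv2.INTER_CUBIC))
cv2.imwrite("pics/c11b.png",cv2.resize(C["img"][130:240,180:310],None,fx=5,fy=5,interpolation=cv2.INTER_CUBIC))
for nm,K,o in (("side",S,(210,130)),("scene",C,(180,130))):
  for q,p in (("tip",c+.112*d),("collar",c),("mouth",mouth),("foot",mouth-.059*a)):
    u,v=proj(K,p); print(nm,q,round((u-o[0]+.5)*5-.5),round((v-o[1]+.5)*5-.5))
```

```text
tilt 25.35 pos [0.6719 0.0719 0.275 ]
t 14.57 xyz [ 0.4 -0.3 -0. ] rot [ 0.1  0.  -0. ] n rows 1.0 width 0.0175 F [0.6 0.1 0.1]
[0.63655794 0.06355578 0.25299927] [-0.68713326 -0.17035528 -0.70627683] tip [0.55959901 0.04447599 0.17389627]
side tip 383 330
side collar 470 136
side mouth 348 412
side foot 303 512
scene tip 223 308
scene collar 321 286
scene mouth 185 318
scene foot 144 328
```

View pics/c11.png

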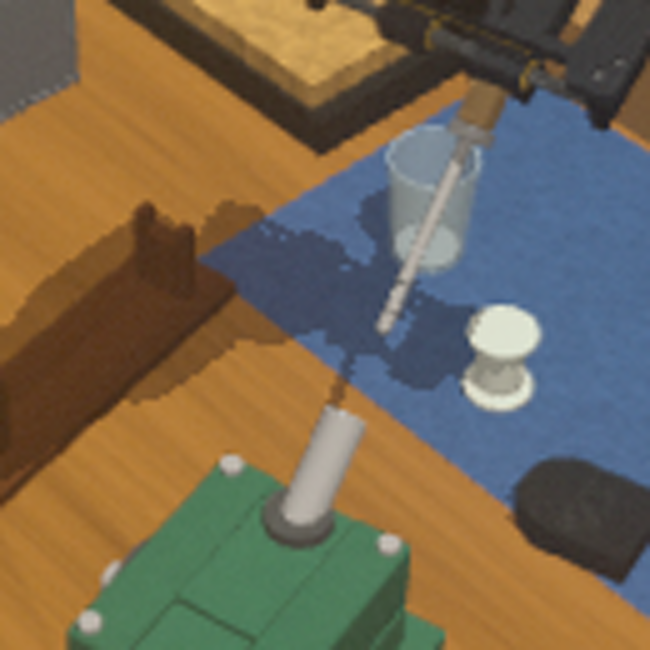

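View pics/c11b.png

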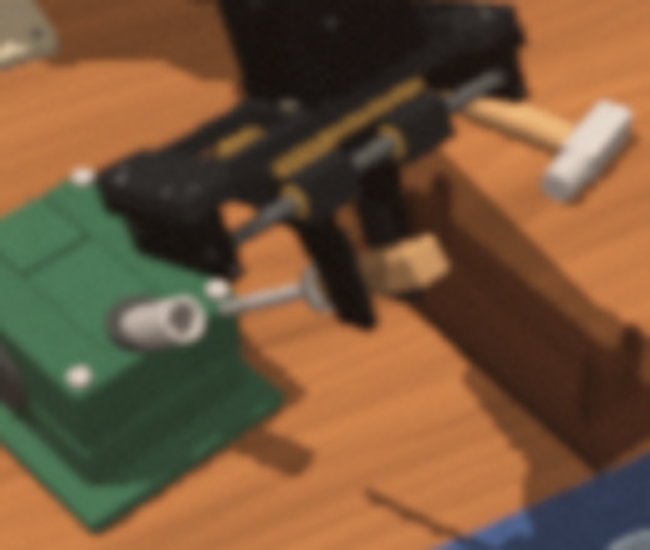

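Predicted and observed pixels agree within about 2 px in both views (side tip at (385,328), mouth at (348,412) in the crop), so I'm inserting along the tube axis.

Request:
apply_moves(
  increments=[
    {"grip":255,"xyz":[0,30,10.7],"rotation":[0,0,0]},
    {"grip":255,"xyz":[0,52,18.6],"rotation":[0,0,0]},
    {"grip":255,"xyz":[0,66,23.6],"rotation":[0,0,0]},
    {"grip":255,"xyz":[0,80,28.6],"rotation":[0,0,0]},
    {"grip":255,"xyz":[0,85,30.3],"rotation":[0,0,0]},
  ],
)

```text
time: 15.35
ee_pos: [0.6098, 0.0587, 0.2109]
eef_rot: [0.77, -0.6, 0.134, -0.173]
ft_force: [0.1, -0.4, -1.4]
width: 0.0179
```

Run:
```python
from rod import *
ins(.07); ins(.01)
for n in ("side","scene"): snap(n,"12")
S=load("side12"); C=load("scene12")
cv2.imwrite("pics/c12.png",np.hstack([cv2.resize(S["img"][130:260,210:340],None,fx=3,fy=3,interpolation=cv2.INTER_CUBIC),cv2.resize(C["img"][120:250,180:310],None,fx=3,fy=3,interpolation=cv2.INTER_CUBIC)]))
```

```text
tilt 25.35 pos [0.6102 0.0565 0.2114]
t 15.35 xyz [ 2.2 -0.1 -0.6] rot [0.1 0.1 0.1] n rows 1.0 width 0.0179 F [ 0.1 -0.4 -1.4]
tilt 25.35 pos [0.569  0.0462 0.169 ]
t 15.35 xyz [ 2.1 56.4 19.6] rot [0.1 0.1 0.1] n rows 1.0 width 0.0179 F [ 0.1 -0.4 -1.4]
```

View pics/c12.png

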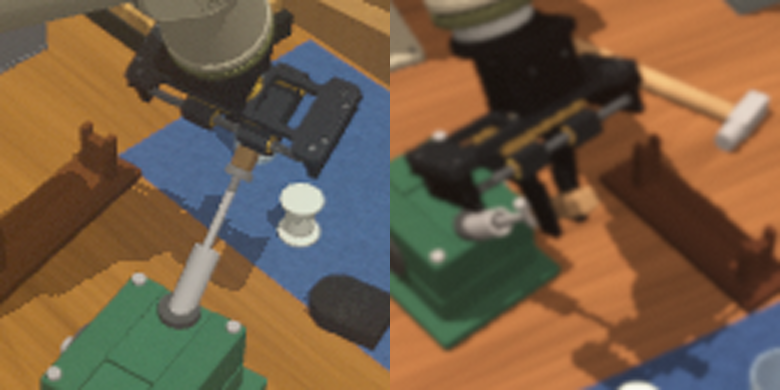

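The tip is inside the tube with no side force. Continuing.

Request:
apply_moves(
  increments=[
    {"grip":255,"xyz":[2,18,6],"rotation":[0,0,0]},
    {"grip":255,"xyz":[2,36,12.5],"rotation":[0,0,0]},
    {"grip":255,"xyz":[2,50,17.4],"rotation":[0,0,0]},
    {"grip":255,"xyz":[2,56,19.6],"rotation":[0,0,0]},
  ],
)

```text
time: 15.95
ee_pos: [0.5695, 0.0462, 0.1695]
eef_rot: [0.769, -0.6, 0.135, -0.173]
ft_force: [-0.1, -0.5, -1.7]
width: 0.018
```

Run:
```python
from rod import *
ins(.01); ins(0)
c,d=rodpose(); print((c-mouth)@a)
```

```text
tilt 25.35 pos [0.569  0.0462 0.169 ]
t 15.95 xyz [-0.1  0.7  0.2] rot [0.  0.1 0.1] n rows 1.0 width 0.018 F [-0.1 -0.5 -1.7]
tilt 25.35 pos [0.5621 0.0445 0.1619]
t 15.95 xyz [-0.1 10.1  3.6] rot [0.  0.1 0.1] n rows 1.0 width 0.018 F [-0.1 -0.5 -1.7]
0.010694592959883816
```

Request:
apply_moves(
  increments=[
    {"grip":255,"xyz":[0,5,1.8],"rotation":[0,0,0]},
    {"grip":255,"xyz":[0,8,2.9],"rotation":[0,0,0]},
    {"grip":255,"xyz":[0,10,3.6],"rotation":[0,0,0]},
    {"grip":255,"xyz":[0,11.5,4.1],"rotation":[0,0,0]},
  ],
)

```text
time: 16.45
ee_pos: [0.5629, 0.0446, 0.1626]
eef_rot: [0.769, -0.599, 0.136, -0.175]
ft_force: [6.5, 2.2, 5.5]
width: 0.0176
```

Run:
```python
from rod import *
c,d=rodpose(); print((c-mouth)@a, (c-mouth)-a*((c-mouth)@a)); ins(0)
for n in ("side","scene"): snap(n,"13")
S=load("side13"); C=load("scene13")
cv2.imwrite("pics/c13.png",np.hstack([cv2.resize(S["img"][170:250,240:320],None,fx=5,fy=5,interpolation=cv2.INTER_CUBIC),cv2.resize(C["img"][150:230,180:260],None,fx=5,fy=5,interpolation=cv2.INTER_CUBIC)]))
```

```text
0.0010042145269540215 [ 0.00015486 -0.00017379 -0.00010819]
tilt 25.35 pos [0.5621 0.0445 0.1619]
t 16.45 xyz [-0.1  1.   0.4] rot [-0.2  0.1  0.1] n rows 1.0 width 0.0176 F [6.5 2.2 5.5]
```

View pics/c13.png

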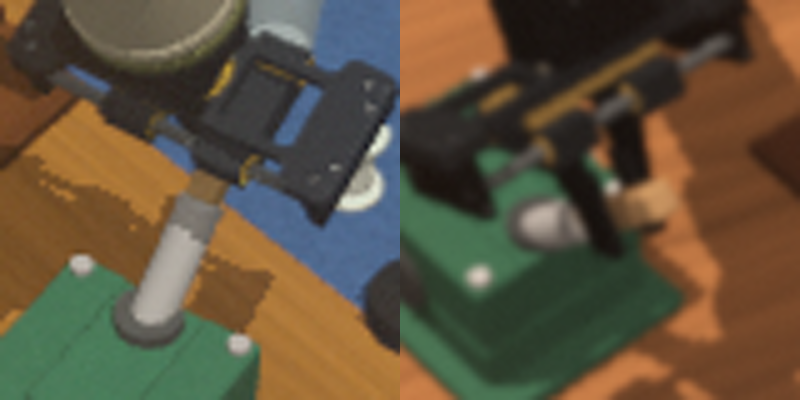

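The collar is on the mouth: about 9 N axial force at the expected depth, and the picture agrees. I'll hold it with light pressure.

Request:
apply_moves(
  increments=[
    {"grip":255,"xyz":[0,1.5,0.5],"rotation":[0,0,0]},
    {"grip":255,"xyz":[0,1.5,0.5],"rotation":[0,0,0]},
    {"grip":255,"xyz":[0,1.5,0.5],"rotation":[0,0,0]},
    {"grip":255,"xyz":[0,1.5,0.5],"rotation":[0,0,0]},
  ],
)

```text
time: 17.05
ee_pos: [0.5629, 0.0446, 0.1628]
eef_rot: [0.769, -0.599, 0.137, -0.176]
ft_force: [5.2, 1.8, 3.9]
width: 0.0177
```

Run:
```python
from rod import *
c,d=rodpose(); print((c-mouth)@a, (c-mouth)-a*((c-mouth)@a),np.degrees(np.arccos(-d@a))); ins(0); ins(.16)
```

```text
0.0010582293304905418 [ 0.00016745 -0.00018576 -0.00011751] 0.48222356102323805
tilt 25.35 pos [0.5621 0.0445 0.1619]
t 17.05 xyz [-0.1  1.   0.5] rot [-0.4  0.1  0.1] n rows 1.0 width 0.0177 F [5.2 1.8 3.9]
tilt 25.35 pos [0.6719 0.0719 0.275 ]
t 17.05 xyz [   0.2 -150.   -52.3] rot [-0.4  0.1  0.1] n rows 3.0 width 0.0177 F [5.2 1.8 3.9]
```

Stopped on the mouth. Drawing it out.

Request:
apply_moves(
  increments=[
    {"grip":255,"xyz":[0,-15,-5.2],"rotation":[0,0,0]},
    {"grip":255,"xyz":[0,-45,-15.7],"rotation":[0,0,0]},
    {"grip":255,"xyz":[0,-75,-26.2],"rotation":[0,0,0]},
    {"grip":255,"xyz":[0,-105,-36.6],"rotation":[0,0,0]},
    {"grip":255,"xyz":[0,-130,-45.3],"rotation":[0,0,0]},
  ],
)

```text
time: 17.68
ee_pos: [0.6571, 0.0682, 0.2594]
eef_rot: [0.769, -0.599, 0.136, -0.175]
ft_force: [-0.5, -0.4, -1.3]
width: 0.0176
```

Run:
```python
from rod import *
c,d=rodpose(); print((c+.112*d-mouth)@a); ins(.19)
```

```text
0.026063970777074213
tilt 25.35 pos [0.6925 0.077  0.2962]
t 17.68 xyz [  0.1 -48.9 -17.5] rot [-0.2  0.1  0.1] n rows 1.0 width 0.0176 F [-0.5 -0.4 -1.3]
```

Request:
apply_moves(
  increments=[
    {"grip":255,"xyz":[0,-25,-9],"rotation":[0,0,0]},
    {"grip":255,"xyz":[0,-49,-17.5],"rotation":[0,0,0]},
    {"grip":255,"xyz":[0,-49,-17.5],"rotation":[0,0,0]},
  ],
)

```text
time: 18.05
ee_pos: [0.6928, 0.0773, 0.296]
eef_rot: [0.769, -0.599, 0.136, -0.174]
ft_force: [-0.5, 0.6, -2.1]
width: 0.0179
```

Run:
```python
from rod import *
t=-np.degrees(np.arctan2(dt[2],dt[1])); print(t,tgt(14,t).apply(dt)); go([.66,.075,.31],14,t)
```

```text
-19.645181846639485 [-9.70295726e-01 -2.41921896e-01  7.18993580e-17]
t 18.05 xyz [ -5.8  23.2 -26.6] rot [-45.2   0.    0.2] n rows 5.0 width 0.0179 F [-0.5  0.6 -2.1]
```

Request:
apply_moves(
  increments=[
    {"grip":255,"xyz":[-1,5,-6],"rotation":[-9,0,0]},
    {"grip":255,"xyz":[-2,10,-12],"rotation":[-18,0,0]},
    {"grip":255,"xyz":[-4,15,-18],"rotation":[-27,0,0]},
    {"grip":255,"xyz":[-5,20,-24],"rotation":[-36,0,0]},
    {"grip":255,"xyz":[-6,23,-27],"rotation":[-45,0,0]},
  ],
)

```text
time: 18.68
ee_pos: [0.6589, 0.0747, 0.3105]
eef_rot: [0.777, -0.606, -0.106, 0.136]
ft_force: [0.6, -0.7, -0.7]
width: 0.0174
```

Request:
apply_moves(
  increments=[
    {"grip":255,"xyz":[0,0,0],"rotation":[0,0,0]},
    {"grip":255,"xyz":[0,0,0],"rotation":[0,0,0]},
    {"grip":255,"xyz":[0,0,0],"rotation":[0,0,0]},
  ],
)

```text
time: 19.05
ee_pos: [0.6586, 0.0741, 0.3129]
eef_rot: [0.777, -0.606, -0.104, 0.134]
ft_force: [-0.1, -0.4, -0.6]
width: 0.0175
```

Run:
```python
from rod import *
from bench import r
c,d=rodpose(); tip=c+.112*d; print(c,d,tip,np.linalg.norm(tip-mouth)); s=r.read_state(); print(np.abs(s["joint_vel"]).max(),s["ft_force"],s["width"])
for n in ("side","wrist","scene"): snap(n,"14")
S=load("side14"); C=load("scene14"); K=load("scene0")
cv2.imwrite("pics/c14.png",np.hstack([S["img"][80:380,180:480],C["img"][60:360,60:360]]))
for nm,X in (("side",S),("scene",C)):
  print(nm,proj(X,tip),proj(X,c))
W=cloud(C); m=(abs(W[...,0]-.476)<.03)&(abs(W[...,1]+.2585)<.03)&(W[...,2]>.06)&(W[...,2]<.08); print(W[m].mean(0))
```

```text
[0.61883188 0.06416324 0.32276748] [-0.96986716 -0.24362736 -0.00184158] [0.51020675 0.03687698 0.32256122] 0.1833535663121444
0.01145579014004642 [-0.06265781 -0.35008854 -0.57242035] 0.017543096161648127
side (np.float64(276.42358881528787), np.float64(163.10570271244552)) (np.float64(300.4362517426847), np.float64(138.69082704681824))
scene (np.float64(209.57006781300208), np.float64(137.1259982948371)) (np.float64(240.2374061077638), np.float64(160.29942932172668))
[ 0.47832238 -0.26050168  0.06754924]
```

View pics/c14.png

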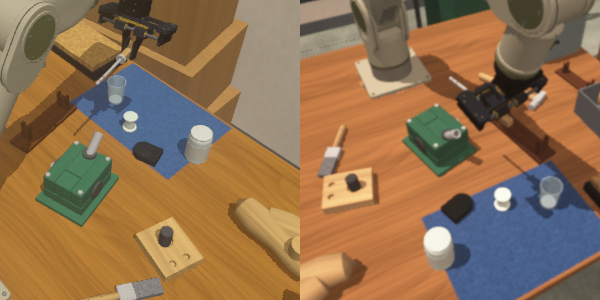

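The rod is level and still. The tip at side (277,163) and scene (210,137) matches the prediction, and the cap stands in the pocket with the bystanders untouched. Handing in.

```bash
python3 -c "
from bench import r
print(r.close_job())"
```

```text
the job is handed in; nothing more can be done
None
```

The cap is in the large pocket and the gauge rod has been pushed into the tube, drawn right out, and is held level and still. I handed the job in at about 19.2 s.

- **Cap:** it stands rim down in the large pocket, let go. After release its top measured level at 67.6 mm, which puts the rim at 17.6 mm on the 18 mm floor. It was about 0.6 mm off centre in the wrist view. The last reading, from the far scene camera, put it about 3 mm off. Both are within the 7 mm allowed.
- **Rod in the tube:** the collar stopped on the mouth with about 9 N of axial push. It read 1 mm from the nominal mouth plane and 0.5° off the tube axis, and it was held there for about 0.6 s.
- **Rod at the end:** it is held about 322 mm up and level to about 0.1°. The tip is 183 mm from the mouth. The predicted tip pixels matched the pictures in both the side and scene cameras.
- **Failed check:** my first plan, placing the cap with the tool tilted 45° forward, was out of the arm's reach. I found this in an empty-handed test and used a 15° tilt instead.

The hammer, brush, tin, spool, tea glass and heel look unmoved in the last pictures. I did not measure their positions.

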